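# Load the engraver with name plaques, select brass and start it

### The job

Get the engraver ready for the next batch and start it. Put the chip brush and the red focus gauge that were left on the engraver bed back inside their yellow outlines on the two black rubber mats, lying the same way up as now, and lay every plaque that is waiting on the green felt on the bed, brass side up, one to a station, each pushed fully home against the blue back fence and its station's two blue side pins; set the material dial to the yellow mark (brass). With all that in place, press the green start button fully down and let it go, leaving everything home and in place; do not press start at any other dial setting, and do not disturb the thread cones or the dye jar.

Things in the scene. Friction and masses are not known exactly. Their poses are not given: they have to be found in the camera images.
- engraver: Fixed flat-bed engraver. Origin on the bench under its middle; x away from the robot, y left at yaw 0; yaw up to 0.08. Frame x -170..200, y -190..190, rails 20 wide, tops 55 above the bench, round a slotted aluminium bed (top 14 above the bench, x -150..180, y -170..170). Blue fence: face at x = 90, 10 above the bed. Parked gantry and black head from x = 113 on, up to 133 above the bench.
- station1 (a point): Station 1 (left, +y), on the bed's top: where a plaque's origin lies when it is fully home, its length along x, an end on the fence (75 ahead, +x) and its -y long edge (at y = -20) on two blue pins, 10 diameter, 10 tall, at x = 55 and -60, y = -25 from here. Axes as the engraver's. Stations are 100 apart in y.
- station2 (a point): Station 2 (middle), on the bed's top: where a plaque's origin lies when it is fully home, its length along x, an end on the fence (75 ahead, +x) and its -y long edge (at y = -20) on two blue pins, 10 diameter, 10 tall, at x = 55 and -60, y = -25 from here. Axes as the engraver's. Stations are 100 apart in y.
- station3 (a point): Station 3 (right, -y), on the bed's top: where a plaque's origin lies when it is fully home, its length along x, an end on the fence (75 ahead, +x) and its -y long edge (at y = -20) on two blue pins, 10 diameter, 10 tall, at x = 55 and -60, y = -25 from here. Axes as the engraver's. Stations are 100 apart in y.
- plaque1: Name plaque: dark wood 150 (its x) by 40 (y) by 16 thick, brass plate on top (17 in all), 0.13 to 0.25 kg; either end may go to the fence. Origin at the centre of its underside. At first brass up on the green felt, length roughly along world y. Two or three are present; an absent one reads None.
- plaque2: Name plaque: dark wood 150 (its x) by 40 (y) by 16 thick, brass plate on top (17 in all), 0.13 to 0.25 kg; either end may go to the fence. Origin at the centre of its underside. At first brass up on the green felt, length roughly along world y. Two or three are present; an absent one reads None.
- plaque3: Name plaque: dark wood 150 (its x) by 40 (y) by 16 thick, brass plate on top (17 in all), 0.13 to 0.25 kg; either end may go to the fence. Origin at the centre of its underside. At first brass up on the green felt, length roughly along world y. Two or three are present; an absent one reads None.
- brush: Chip brush, lies flat, 170 (its x) by 46 by 14 to 16 thick, 80 g. Origin at the middle of its underside. Wooden handle, 26 wide (y), 14 thick, x -86..0; steel ferrule to x = 30 and dark bristles to x = 84, both 46 wide. Balances near its origin. At first on the engraver bed in the lane of station 2 between the pins, bristles towards the fence.
- brush_grip (a point): The place to pinch the brush's handle across its 26 mm width: 12 behind its origin, 7 above its underside.
- brush_mat: Black rubber mat 190 (its x, roughly along world y) by 70 by 3 thick, fixed to the bench, with a yellow painted outline 182 by 59 centred on it. The brush belongs here, centred in the outline, length along the mat's x (either way round). Origin under its centre; top 3 above the bench.
- gauge: Red stepped focus gauge, solid aluminium, 60 (its x) by 30 (y), three steps each 20 long: 24 high (x -30..-10), 16 high (x -10..10), 8 high (x 10..30), 90 g. Origin at the centre of its underside; pinch it across y about x = -10. At first right way up on the engraver bed in the lane of station 1.
- gauge_mat: Small black rubber mat 90 (its x) by 60 by 3 thick, fixed to the bench, with a yellow painted outline 68 by 38 centred on it: the place of the focus gauge, centred, its length along the mat's x (either way round). Origin under its centre; top 3 above the bench.
- felt: Green felt mat 330 (its x) by 190 by 3 thick, fixed to the bench, where the plaques wait. Origin under its centre.
- control: Grey control unit 160 (its x) by 100 by 70 high, fixed to the bench, top 71 above the bench. Origin under its centre. The dial is at x = -35, the start button at x = +45.
- dial (a joint): Material dial, rad, growing clockwise from above, from 0 to 2.79. Spring detents at 0 (white mark), 0.698 (blue), 1.396 (red), 2.094 (yellow, brass) and 2.793 (grey): let go within 0.25 of one, it clicks home by itself. Turning it over a crest takes up to about 0.1 N m.
- dial_grip (a point): On the dial's vertical axis, 106 above the bench: TCP place to pinch the grip bar (48 long, 14 wide, top 5 above here; round skirt of radius 26 begins 21 below). Turns with the dial. Bar and white pointer lie 1.396 rad counter-clockwise of the point's x axis: the pointer heads to the control unit's yaw + 1.396 - the dial's value (0 yaw is away from the robot).
- start (a joint): Green start button, m of travel: 0 released, 0.006 fully down; springs back. About 5 N takes it fully down.
- start_top (a point): Centre of the start button's top, 14 radius, moving with it, 92.5 above the bench when released; press straight down.
- thread_black: Bystander: cone of black thread, 76 diameter, 117 tall, standing. Leave it alone.
- thread_brown: Bystander: cone of brown thread, 76 diameter, 117 tall, standing. Leave it alone.
- dye: Bystander: amber jar of leather dye with a black cap, 60 diameter, 120 tall, standing. Leave it alone.
Not all that is in view belongs to the job. What is shaped like the brush_mat but brown or purple is not meant.

How it is judged:
By the outcome, as a careful person would: the job done as asked, in the order asked, and still so for the second after the job is handed in, with the robot touching nothing.
Of plaque1, plaque2, plaque3 only 2 to 3 are there at a start; the rules pass over those that are not, and their reading is None.
At some moment in a run one of plaque1, plaque2, plaque3, brush may be knocked a few centimetres aside while the robot is not near it.
Once in a run the grip may slacken for a moment while it holds something.
It also fails if it takes over 210 s, if anything falls off the work surface, if the arm or the gripper's body presses on something with over 40 N, if the wrist force passes 120 N, or if a joint passes its speed limit or range.

### The arm

A 6-joint arm with a two-finger parallel gripper is mounted at the origin on the work surface. World frame = base frame: x ahead of the robot, y to its left, z up, the work surface at z = 0. Lengths are in m, angles in degrees, forces in N, time in s.
With the tool pointing down it reaches from about 0.35 to 0.875 m from the base axis. Payload 4.2 kg.
Tool frame: the origin (TCP) lies between the finger pads, 19 mm behind the fingertips; this is the grasp point; y points along the fingers, x is the direction in which the jaws open and shut, and the axes are right-handed (so a half turn about y gives the same grasp; the last joint's range is limited). The gripper opens to 87 mm and grips with 3 to 60 N. Pads are 19 mm wide; open, the fingers measure 117 mm over their backs; the gripper's body (75 mm by 190 mm) begins 51 mm behind the grasp point.
Start: joints at [-57.777, 22.042, 0.453, 0, -68.411, -14.817], TCP at [0.187, -0.596, 0.241] pointing down, gripper open.
Joint ranges: [-179.83, 179.83], [-69.29, 118.12], [-61.27, 80.66], [-181.25, 117.63], [-171.15, -9.14], [-177.46, 177.46]. Speed limits (degrees/s): [159.86, 159.86, 180, 180, 180, 180].

### API

Orientations are given as a 3x3 rotation matrix whose columns are the frame's x, y, z axes.
In Python, from station import sense, optics, ticket gives the robot as it stands.
- The arm moves only by the tool carry_out, never from a script. Its argument "steps" is a list that holds one entry, the list of rows, each a list of 6 numbers: the shift along the world's x, y, z in cm, then the turn, a rotation vector about the world's x, y, z in rad. A call has 1 to 20 rows; each row is the pose to reach, as a shift and turn from the pose commanded when the call began; what a row does not reach only later rows make up. A row lasts 1/8 s, in which the tool goes at most 62.5 mm and 10.7 degrees, less where a joint would pass 70% of its speed; a pose out of reach is approached as far as the arm can. A call with a gripper value outside its range is refused whole. "fingers" is the closure in counts, from 0 (fully open) to 255 (shut), set as the call begins (left out, the last holds). The fingers move at their own pace and stop on an object; the grip force is fixed at half the most. Time passes only in rows, so rows that repeat a pose let the fingers close. It gives the time, the measured TCP pose, the force and the opening at its end, in the units of the state.
- sense(): the state, without advancing time (a new reading comes with each control period).
- optics.capture(name): name is "side" or "top" or "wrist"; returns a dict with "image" (480x640x3 uint8, red, green, blue), "fov_y" (degrees; the focal length in pixels is half the picture's height over the tangent of half this angle, whatever the lens; pixels are square), "cx", "cy" (the principal point, pixels), "rvec" (rotation vector, rad) and "tvec" (3), from world to camera coordinates, as OpenCV has them. Camera axes: x right, y down, z forward; pixel columns grow to the right and rows downward; lengths in m; the calibration is good to about 2 mm. A picture is of the moment at which its call begins. There is no depth.
- ticket.finish_job(): hands the job in, once; it reports no verdict.
The state is a dict: "time_s": time; "joints": joint angles; "joint_velocities": joint speeds; "effort": joint torques, N m; "tcp_pos": TCP position; "ee_rot": TCP orientation; "wrist_force": force on the tool from outside, world axes, zero at the start; "moment": the same for the moment, N m; "gripper_width": opening from 0.0 (shut) to 1.0 (fully open).
Only numpy, scipy, OpenCV 4.12 (cv2) and the standard library are available. Lean on these libraries where they do the work, as an engineer would, in place of code of your own. Each camera call takes 0.05 s, during which the arm holds its last target.

## Working session

There is one attempt and no reset: what is moved stays moved. The work goes in short steps, Python scripts to look and compute and a tool call to move; the robot and the scene stay as the last step left them, time stands still between calls to the robot, and variables do not carry over. Pictures are saved under pics/ and viewed, and the job is handed in when it is done.

Besides the shell and the picture viewer there is one more tool, called in YAML: its name, and indented under it one key for each argument. carry_out: Moves the arm, as the interface text tells. Its arguments: {"type":"object","properties":{"steps":{"type":"array","items":{"type":"array","items":{"type":"array","items":{"type":"number"}}}},"fingers":{"type":"number"}},"required":["steps"]}

```bash
ls; mkdir -p pics
python3 - <<'E'
from station import sense, optics, ticket
import cv2
s=sense(); print(s)
for n in ["side","top","wrist"]:
    c=optics.capture(n); cv2.imwrite(f"pics/{n}0.png",c["image"][:,:,::-1]); print(n,{k:v for k,v in c.items() if k!="image"})
E
```

```text
pics
{'time_s': 0.0, 'joints': array([-5.77769675e+01,  2.20919923e+01,  3.80721506e-01, -2.83247689e-02,
       -6.84114282e+01, -1.48159760e+01]), 'joint_velocities': array([-0.05979021,  0.00720529,  0.04545669, -0.05199752,  0.0037161 ,
        0.0227762 ]), 'effort': array([-3.89433126e-04, -3.90661991e+01,  1.87404835e+01,  4.21977818e+00,
        1.10276396e-02, -2.14774468e-04]), 'tcp_pos': array([ 0.18682079, -0.59584466,  0.24015475]), 'ee_rot': array([[-2.98983451e-01, -7.52979694e-04, -9.54257999e-01],
       [ 9.54255788e-01,  2.05673709e-03, -2.98984381e-01],
       [ 2.18778699e-03, -9.99997601e-01,  1.03604878e-04]]), 'wrist_force': array([-0.52779605,  0.47000503,  0.00653768]), 'moment': array([0.0490047 , 0.05993357, 0.01673673]), 'gripper_width': 1.0042413095844438}
side {'fov_y': 48.294738637619076, 'cx': 338.3347586764082, 'cy': 240.33158609302504, 'rvec': array([ 0.7561765 , -2.33207396,  1.40243463]), 'tvec': array([0.30727526, 0.28438881, 1.05820848])}
top {'fov_y': 56.87845111950479, 'cx': 319.2964639420007, 'cy': 240.5346575039484, 'rvec': array([ 2.16400215, -2.0999151 ,  0.18614136]), 'tvec': array([-0.15162108,  0.48685477,  1.24851802])}
wrist {'fov_y': 60.28111264902869, 'cx': 322.84507782985725, 'cy': 235.83820429740175, 'rvec': array([-1.7462559 , -2.37758042, -0.34718337]), 'tvec': array([ 0.6237936 , -0.03395858,  0.38901443])}
```

View pics/top0.png

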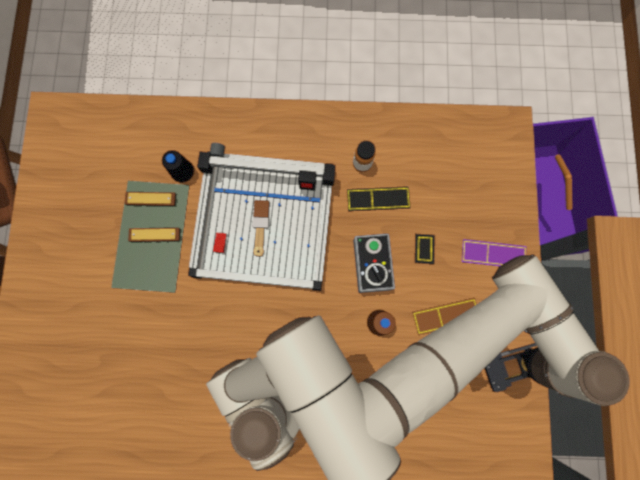

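View pics/side0.png

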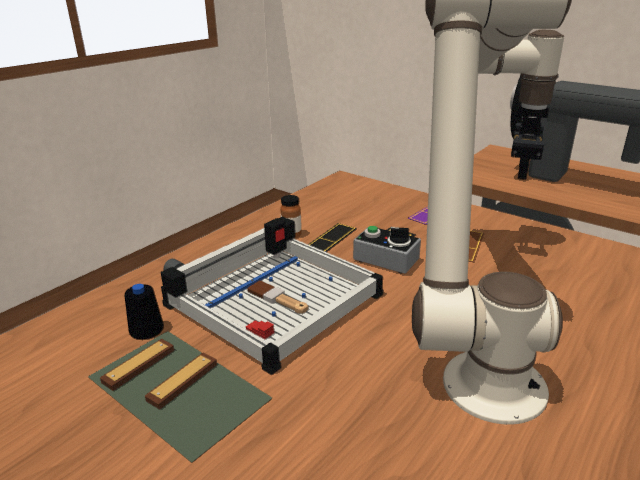

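View pics/wrist0.png

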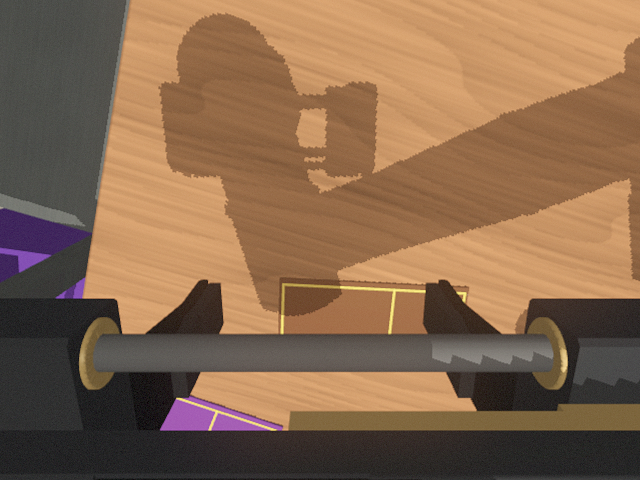

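The top view shows two plaques on the felt at (150,199) and (155,235). The brush is at (260,225), the red gauge at (220,242), and the dial is at (375,273) with the button at (374,246). For the brush mat, the purple mat (493,253) and the brown one (445,316) are decoys, and the black one at (378,199) fits. The black gauge mat is at (425,248).

```bash
cat > h.py <<'E'
import numpy as np, cv2
from station import sense, optics, ticket
def cap(n,fn=None):
    c=optics.capture(n)
    if fn: cv2.imwrite(f"pics/{fn}.png",c["image"][:,:,::-1])
    return c
def K(c):
    f=240/np.tan(np.radians(c["fov_y"]/2)); return np.array([[f,0,c["cx"]],[0,f,c["cy"]],[0,0,1]])
def ray(c,uv,z):
    R=cv2.Rodrigues(c["rvec"])[0]; o=-R.T@c["tvec"]
    uv=np.atleast_2d(np.array(uv,float)); d=(np.linalg.inv(K(c))@np.c_[uv,np.ones(len(uv))].T).T@R
    return o+d*((z-o[2])/d[:,2])[:,None]
def proj(c,P):
    return cv2.projectPoints(np.atleast_2d(np.array(P,float)),c["rvec"],c["tvec"],K(c),None)[0][:,0]
def crop(c,box,k,fn):
    x,y,w,h=box; cv2.imwrite(f"pics/{fn}.png",cv2.resize(c["image"][y:y+h,x:x+w,::-1],None,fx=k,fy=k,interpolation=cv2.INTER_CUBIC))
E
python3 - <<'E'
from h import *
c=cap("top")
crop(c,(110,140,130,160),5,"t1"[:0]+"t1")
crop(c,(185,140,155,155),5,"t2"); crop(c,(340,130,110,170),5,"t3")
E
python3 -c "
import cv2
for n in ['t1','t3']:
    i=cv2.imread(f'pics/{n}.png'); print(i.shape); cv2.imwrite(f'pics/{n}.png',cv2.resize(i,None,fx=.7,fy=.7)) if i.shape[0]>1e4 else 0
"
```

```text
(800, 650, 3)
(850, 550, 3)
```

```bash
cat >> h.py <<'E'
def gcrop(c,box,k,fn,step=10):
    x,y,w,h=box; im=cv2.resize(c["image"][y:y+h,x:x+w,::-1],None,fx=k,fy=k,interpolation=cv2.INTER_CUBIC)
    assert im.shape[0]<=600 and im.shape[1]<=800
    for u in range(-(-x//step)*step,x+w,step):
        p=int((u-x+.5)*k); cv2.line(im,(p,0),(p,6),(255,0,255),1); cv2.putText(im,str(u),(p-10,16),0,.35,(255,0,255),1)
    for v in range(-(-y//step)*step,y+h,step):
        p=int((v-y+.5)*k); cv2.line(im,(0,p),(6,p),(255,0,255),1); cv2.putText(im,str(v),(8,p+4),0,.35,(255,0,255),1)
    cv2.imwrite(f"pics/{fn}.png",im)
E
python3 - <<'E'
from h import *
c=cap("top")
gcrop(c,(110,175,90,120),5,"t1")
gcrop(c,(185,145,155,148),4,"t2"); gcrop(c,(340,180,105,118),5,"t3")
E
```

```text
(no output)
```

View pics/t1.png

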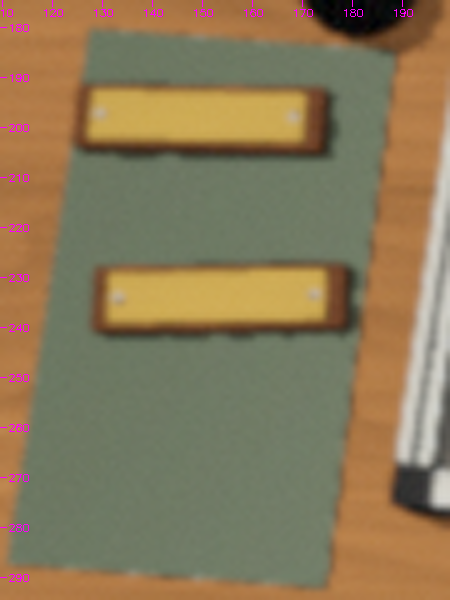

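View pics/t2.png

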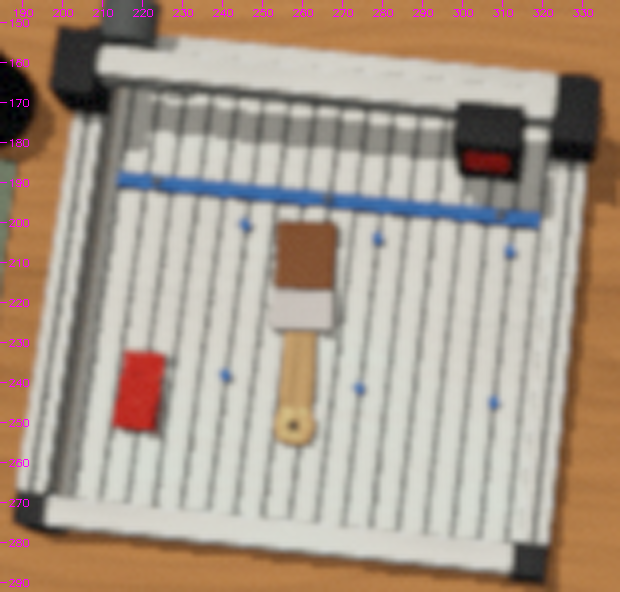

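View pics/t3.png

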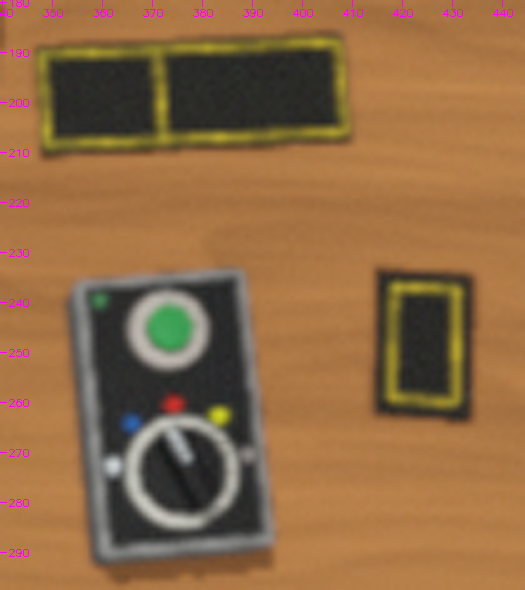

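```bash
cat > m.py <<'E'
from h import *
def fit2(A,B): # A model pts->B world, rigid
    A=np.array(A,float);B=np.array(B,float)[:,:2];a=A.mean(0);b=B.mean(0)
    H=(A-a).T@(B-b);th=np.arctan2(H[0,1]-H[1,0],H[0,0]+H[1,1])
    R=np.array([[np.cos(th),-np.sin(th)],[np.sin(th),np.cos(th)]]);t=b-R@a
    r=B-(A@R.T+t); return t,th,np.abs(r).max()
E
python3 - <<'E'
from m import *
c=cap("top")
w=ray(c,[(246,200.5),(279,204),(312,207.5),(241,238.5),(274.5,242),(308,245.5)],.024)
M=[(.07,.075),(.07,-.025),(.07,-.125),(-.045,.075),(-.045,-.025),(-.045,-.125)]
print("eng",fit2(M,w))
rect=lambda l,b:[(l/2,b/2),(l/2,-b/2),(-l/2,-b/2),(-l/2,b/2)]
def R(name,px,l,b,z):
    # px order: far-right? given in model order
    print(name,fit2(rect(l,b),ray(c,px,z)), ray(c,px,z)[:,:2].round(3).tolist())
# plaque: x along world y (left=+y): corners (+x,+y)->with yaw 90: +x left, +y toward robot(down)
# brass plate corners unknown size; use wood top
R("pl1",[(126.3,204),(126.8,192),(174.5,192.2),(174.2,204.7)],.15,.04,.0185)
R("pl2",[(129,240.5),(129.8,228),(179,227.5),(178.5,239.5)],.15,.04,.0185)
# mats
R("brushmat",[(348.5,209),(347.8,189.5),(407.5,187.2),(409,206.5)],.19,.07,.003)
R("brushoutl",[(349.3,207.8),(348.8,190.5),(406.8,188.3),(407.8,205.8)],.182,.059,.003)
# gauge mat x along world x (up)
R("gaugemat",[(415.5,234),(433.5,235),(433,263),(415,261.5)],.09,.06,.003)
R("gaugeout",[(418,237),(431.5,237.7),(431,260.5),(417,259.5)],.068,.038,.003)
R("felt",[(126.5,181),(187.5,185.5),(174.5,291.5),(111.5,288)],.33,.19,.003)
R("control",[(354,237),(387,234.5),(393,287.5),(360,290)],.16,.10,.071)
R("gauge",[(216,233),(225.5,233.5),(222.5,252),(213.5,251)],.06,.03,.034)
P=lambda u,v,z:ray(c,[(u,v)],z)[0,:2].round(4)
print("start",P(373.5,245.5,.0925),"dialskirt",P(376,274,.085),"ptr tip",P(373,265.5,.111),"ptr in",P(377,272,.111))
for n,p in dict(white=(362,272.5),blue=(366,264.5),red=(374,260.5),yellow=(383.3,262.5),grey=(389,270)).items(): print(n,P(*p,.071))
print("brush end handle",P(258.3,255.5,.028),"bristle end",P(261,200.5,.03), "hole",P(258,251,.028))
E
```

```text
eng (array([0.53327772, 0.01704838]), np.float64(-0.07405942303828317), np.float64(0.0009187242253821948))
pl1 (array([0.60923154, 0.37536842]), np.float64(1.5947468519639059), np.float64(0.003803078204781485)) [[0.589, 0.446], [0.626, 0.448], [0.63, 0.305], [0.591, 0.302]]
pl2 (array([0.50052464, 0.35423793]), np.float64(1.616514683734363), np.float64(0.0020404296743088413)) [[0.478, 0.427], [0.516, 0.428], [0.522, 0.282], [0.486, 0.28]]
brushmat (array([ 0.63537542, -0.31297512]), np.float64(1.6417014446920646), np.float64(0.004590414661406639)) [[0.598, -0.223], [0.659, -0.22], [0.672, -0.403], [0.612, -0.407]]
brushoutl (array([ 0.63519138, -0.31289408]), np.float64(1.6370747109167751), np.float64(0.002501381407266856)) [[0.602, -0.225], [0.656, -0.223], [0.669, -0.4], [0.614, -0.403]]
gaugemat (array([ 0.48400886, -0.45202347]), np.float64(-0.03204874044094273), np.float64(0.0033941659646714584)) [[0.527, -0.426], [0.525, -0.48], [0.44, -0.478], [0.443, -0.424]]
gaugeout (array([ 0.48303322, -0.45239055]), np.float64(-0.04076381521941184), np.float64(0.0020144263913235982)) [[0.
[... 183 characters left out ...]
 [0.657, 0.272], [0.333, 0.284], [0.338, 0.47]]
control (array([ 0.42940842, -0.29177824]), np.float64(0.11685258043932188), np.float64(0.0053089657872912865)) [[0.499, -0.236], [0.51, -0.33], [0.359, -0.347], [0.349, -0.255]]
gauge (array([0.47837854, 0.15526876]), np.float64(-0.07401475789808097), np.float64(0.003535264442009134)) [[0.506, 0.167], [0.505, 0.139], [0.45, 0.144], [0.452, 0.171]]
start [ 0.473  -0.2888] dialskirt [ 0.3942 -0.2973] ptr tip [ 0.4145 -0.2856] ptr in [ 0.3971 -0.2967]
white [ 0.3986 -0.2597]
blue [ 0.4216 -0.2707]
red [ 0.4337 -0.2932]
yellow [ 0.4288 -0.3195]
grey [ 0.408  -0.3357]
brush end handle [0.4438 0.0402] bristle end [0.6094 0.0407] hole [0.4571 0.0418]
```

Run:
```python
from m import *
c=cap("top"); gcrop(c,(340,125,80,100),6,"dye",5)
s=cap("side"); gcrop(s,(260,180,170,120),4,"s_ctrl")
w=cap("wrist"); R=cv2.Rodrigues(w["rvec"])[0]; o=-R.T@w["tvec"]; st=sense()
print("cam in tool", st["ee_rot"].T@(o-st["tcp_pos"])); print("cam axes in tool (cols)", (st["ee_rot"].T@R.T).round(3))
```

```text
cam in tool [ 0.00098467 -0.14214454  0.07870089]
cam axes in tool (cols) [[ 1.     0.001 -0.002]
 [ 0.002 -0.286  0.958]
 [ 0.    -0.958 -0.286]]
```

View pics/dye.png

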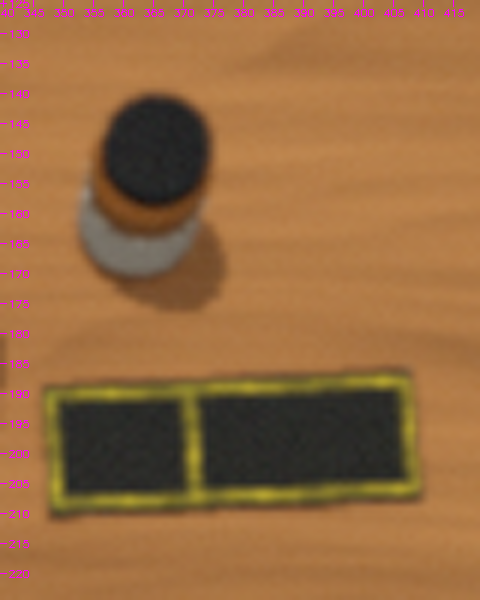

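View pics/s_ctrl.png

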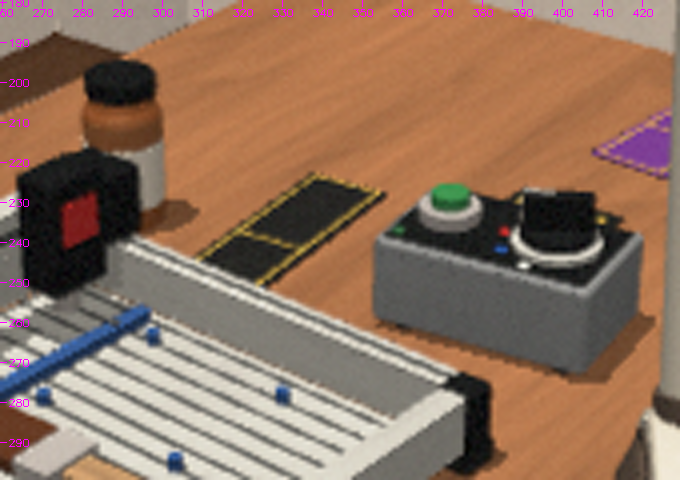

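Run:
```python
from m import *
c=cap("top"); P=lambda u,v,z:ray(c,[(u,v)],z)[0,:2].round(4)
print("dye",P(365.5,149.3,.12),"base",P(362.2,161,.0), "cone top",P(170,158.5,.117), "cone2 top",P(384.5,323.5,.117))
# engraver rail extents near brush mat/felt/control
t=np.array([.533,.017]);a=-.074;R=np.array([[np.cos(a),-np.sin(a)],[np.sin(a),np.cos(a)]])
for p in [(-.17,-.19),(.2,-.19),(-.17,.19),(.2,.19),(.015,.1),(.015,0),(.015,-.1),(.09,0),(.113,0)]: print(p,(R@p+t).round(4))
print(proj(c,[[*(R@p+t),.055] for p in [(-.17,-.19),(.2,-.19),(-.17,.19),(.2,.19)]]).round(1).tolist())
```

```text
dye [ 0.7444 -0.2603] base [ 0.7535 -0.2627] cone top [0.7008 0.2922] cone2 top [ 0.2598 -0.3168]
(-0.17, -0.19) [ 0.3494 -0.1599]
(0.2, -0.19) [ 0.7184 -0.1873]
(-0.17, 0.19) [0.3775 0.219 ]
(0.2, 0.19) [0.7465 0.1917]
(0.015, 0.1) [0.5554 0.1156]
(0.015, 0) [0.548  0.0159]
(0.015, -0.1) [ 0.5406 -0.0838]
(0.09, 0) [0.6228 0.0103]
(0.113, 0) [0.6457 0.0086]
[[325.9, 289.3], [338.5, 165.1], [192.9, 275.4], [211.8, 152.3]]
```

Run:
```python
from m import *
c=cap("top"); gcrop(c,(100,130,110,100),6,"cone",10)
```

```text
(no output)
```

View pics/cone.png

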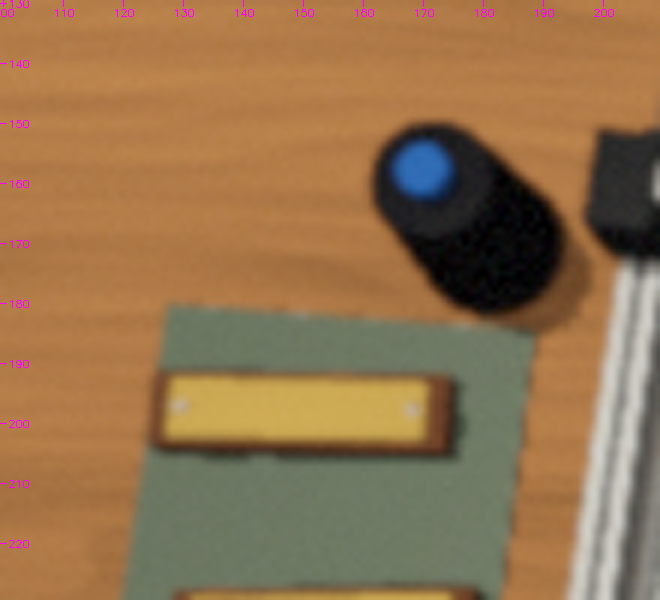

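carry_out:
  steps:
    - [[32.2, 63.65, 0, 0, 0, -0.304], [32.2, 63.65, 0, 0, 0, -0.304], [32.2, 63.65, 0, 0, 0, -0.304], [32.2, 63.65, 0, 0, 0, -0.304], [32.2, 63.65, 0, 0, 0, -0.304], [32.2, 63.65, 0, 0, 0, -0.304], [32.2, 63.65, 0, 0, 0, -0.304], [32.2, 63.65, 0, 0, 0, -0.304], [32.2, 63.65, 0, 0, 0, -0.304], [32.2, 63.65, 0, 0, 0, -0.304], [32.2, 63.65, -2, 0, 0, -0.304], [32.2, 63.65, -4, 0, 0, -0.304], [32.2, 63.65, -4, 0, 0, -0.304], [32.2, 63.65, -4, 0, 0, -0.304], [32.2, 63.65, -4, 0, 0, -0.304]]
  fingers: 100

```text
time_s: 2.42
tcp_pos: [0.5091, 0.0394, 0.2023]
ee_rot: [[0.001, 0.002, -1.0], [1.0, 0.001, 0.001], [0.001, -1.0, -0.002]]
wrist_force: [0.1, -0.5, -0.2]
gripper_width: 0.605
```

Run:
```python
from m import *
w=cap("wrist","w1"); t=cap("top","t4")
```

```text
(no output)
```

View pics/w1.png

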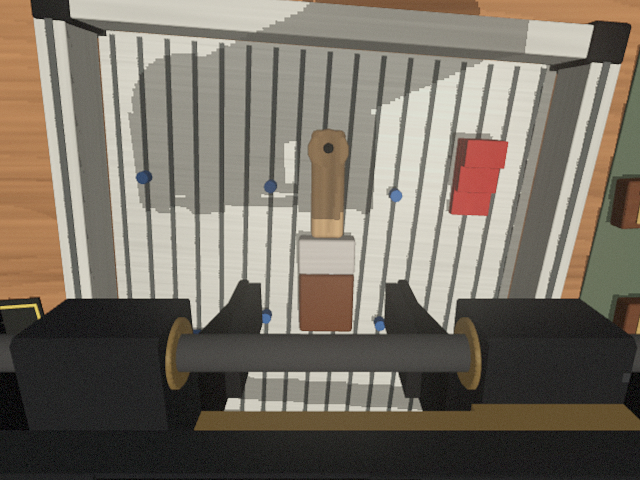

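View pics/t4.png

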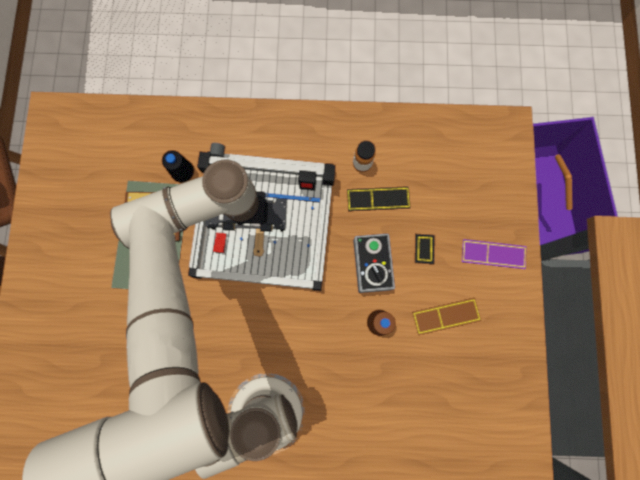

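Run:
```python
from m import *
w=cap("wrist"); print(sense()["joints"].round(1))
gcrop(w,(250,110,270,190),2.9,"w1c",20)
w2=ray(w,[(144.5,176),(271,184.5),(396.5,194),],.024); print(w2)
pr=proj(w,[[.509,.0394,.02]]);print(pr)
c=cap("top")
```

```text
[  22.7   12.8  -18.8    0.   -58.2 -112.8]
[[ 0.47759891 -0.09853028  0.024     ]
 [ 0.48434163 -0.00061288  0.024     ]
 [ 0.49195398  0.09765327  0.024     ]]
[[322.35026262 213.97957458]]
```

View pics/w1c.png

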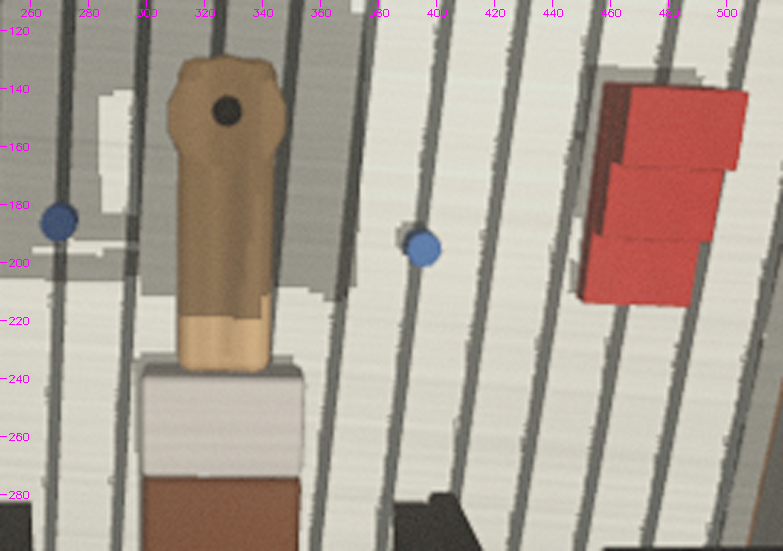

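Run:
```python
from m import *
w=cap("wrist")
P=lambda u,v,z:ray(w,[(u,v)],z)[0,:2].round(4)
print("origin",P(327,237,.028),"tip",P(328,128.5,.028),"L",P(311,180,.028),P(311,230,.028),"R",P(344,180,.028),P(343,230,.028))
print("gauge top8",P(451,213,.022),P(488,215,.022),P(455,191,.022),P(496,192,.022))
print("gauge top24",P(467,138.5,.038),P(507,142,.038),P(462,166,.038),P(503,169,.038))
```

```text
origin [0.5258 0.0433] tip [0.4418 0.0439] L [0.4801 0.0309] [0.5199 0.0305] R [0.4801 0.0562] [0.52  0.056]
gauge top8 [0.5076 0.1425] [0.5092 0.1722] [0.4898 0.144 ] [0.4906 0.1764]
gauge top24 [0.4485 0.1441] [0.451  0.1732] [0.4682 0.1424] [0.4704 0.1728]
```

carry_out:
  steps:
    - [[-0.3, 0.4, -6, 0, 0, 0], [-0.3, 0.4, -11, 0, 0, 0], [-0.3, 0.4, -15, 0, 0, 0], [-0.3, 0.4, -16.7, 0, 0, 0], [-0.3, 0.4, -16.7, 0, 0, 0], [-0.3, 0.4, -16.7, 0, 0, 0]]

```text
time_s: 3.42
tcp_pos: [0.5062, 0.0441, 0.0344]
ee_rot: [[0.0, 0.0, -1.0], [1.0, 0.0, 0.0], [0.0, -1.0, -0.0]]
wrist_force: [0.5, 0.3, 0.1]
gripper_width: 0.61
```

Run:
```python
from m import *
w=cap("wrist","w2")
```

```text
(no output)
```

View pics/w2.png

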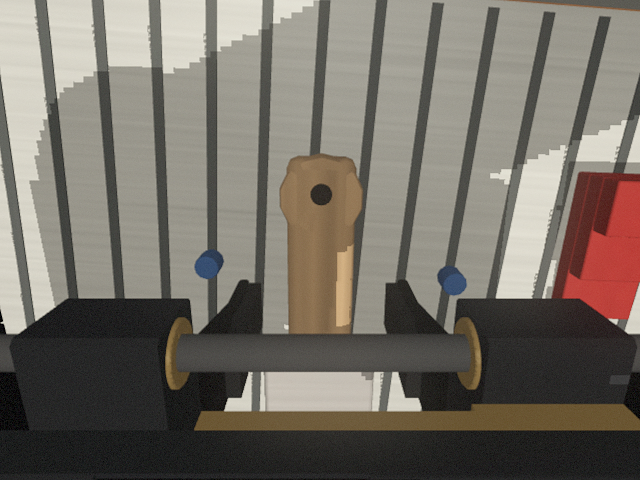

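The brush handle (u≈321) is centred between the fingers (u≈324), so I'll close and lift.

carry_out:
  steps:
    - [[0, 0, 0, 0, 0, 0], [0, 0, 0, 0, 0, 0], [0, 0, 0, 0, 0, 0], [0, 0, 0, 0, 0, 0], [0, 0, 0, 0, 0, 0], [0, 0, 1, 0, 0, 0], [0, 0, 3, 0, 0, 0], [0, 0, 7, 0, 0, 0], [0, 0, 12, 0, 0, 0], [0, 0, 12, 0, 0, 0]]
  fingers: 255

```text
time_s: 4.72
tcp_pos: [0.5086, 0.045, 0.159]
ee_rot: [[-0.001, 0.01, -1.0], [1.0, 0.003, -0.001], [0.003, -1.0, -0.01]]
wrist_force: [-0.6, -0.3, -2.0]
gripper_width: 0.294
```

Run:
```python
from m import *
w=cap("wrist","w3")
```

```text
(no output)
```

View pics/w3.png

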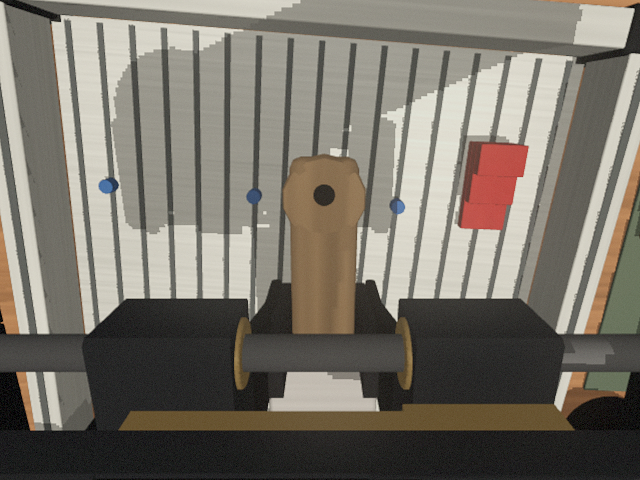

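carry_out:
  steps:
    - [[0, 0, 5, 0, 0, 0], [4, -8, 5, 0, 0, 0.18], [7, -14, 5, 0, 0, 0.36], [9, -20, 5, 0, 0, 0.54], [11, -26, 5, 0, 0, 0.72], [12, -32, 5, 0, 0, 0.9], [13.2, -37, 5, 0, 0, 1.08], [13.2, -40.4, 5, 0, 0, 1.26], [13.2, -40.4, 5, 0, 0, 1.44], [13.2, -40.4, 5, 0, 0, 1.637], [13.2, -40.4, 5, 0, 0, 1.637], [13.2, -40.4, 5, 0, 0, 1.637], [13.2, -40.4, 5, 0, 0, 1.637]]

```text
time_s: 6.4
tcp_pos: [0.638, -0.3593, 0.2041]
ee_rot: [[-0.998, -0.0, 0.065], [-0.065, 0.0, -0.998], [0.0, -1.0, -0.0]]
wrist_force: [-1.0, -1.0, -0.5]
gripper_width: 0.294
```

Run:
```python
from m import *
w=cap("wrist","w4"); cap("top","t5")
print(sense()["joints"].round(1))
```

```text
[-16.8  34.   15.   -0.  -71.1  20.6]
```

View pics/w4.png

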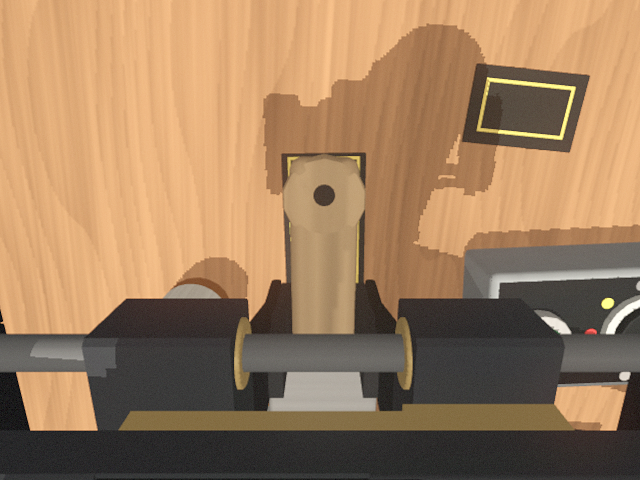

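View pics/t5.png

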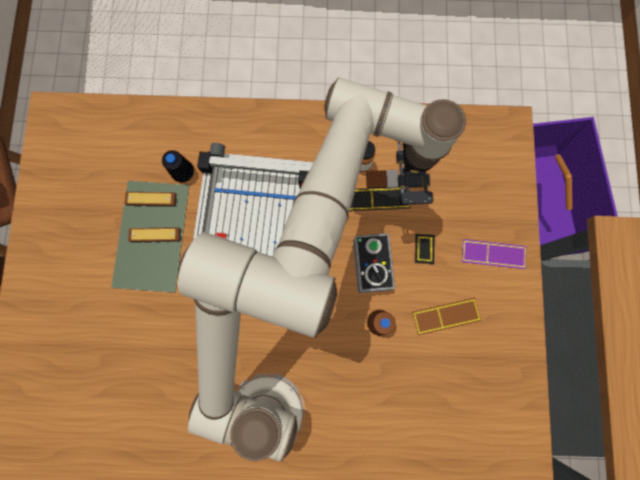

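Run:
```python
from m import *
w=cap("wrist"); gcrop(w,(160,140,220,160),3.5,"w4c",20); gcrop(w,(450,50,150,115),5,"w4g",10)
P=lambda u,v,z:ray(w,[(u,v)],z)[0,:2].round(4)
print(P(282.5,153.5,.003),P(365.5,153.5,.003),P(359.5,280,.003))
R=lambda px,l,b,z:print(fit2([(l/2,b/2),(l/2,-b/2),(-l/2,-b/2),(-l/2,b/2)],ray(w,px,z)))
R([(463,141),(477,64.5),(588.5,75.5),(570.5,152)][:4],.09,.06,.003)
```

```text
[ 0.6739 -0.4033] [ 0.6061 -0.4078] [ 0.6009 -0.2964]
(array([ 0.48312325, -0.45063328]), np.float64(-0.024192640132843977), np.float64(0.001389733539956084))
```

View pics/w4c.png

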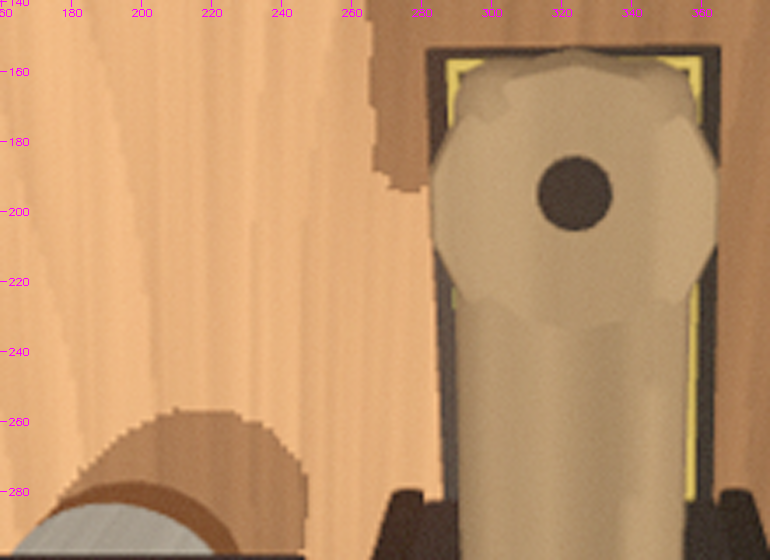

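View pics/w4g.png

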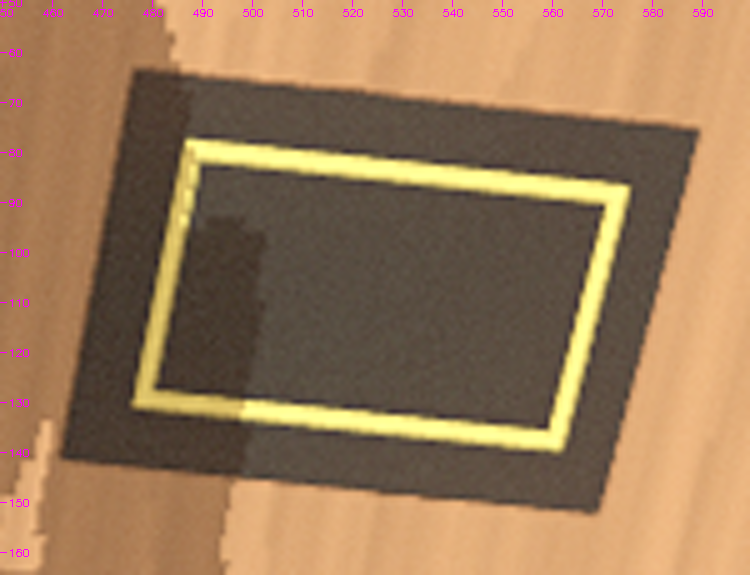

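carry_out:
  steps:
    - [[0, 0, -6, 0, 0, 0], [0, 0, -12, 0, 0, 0], [0, 0, -15.5, 0, 0, 0], [0, 0, -17, 0, 0, 0], [0, 0, -17.9, 0, 0, 0], [0, 0, -17.9, 0, 0, 0], [0, 0, -17.9, 0, 0, 0]]

```text
time_s: 7.42
tcp_pos: [0.6391, -0.3603, 0.0272]
ee_rot: [[-0.998, 0.003, 0.066], [-0.066, -0.001, -0.998], [-0.003, -1.0, 0.001]]
wrist_force: [0.8, -1.0, 0.3]
gripper_width: 0.294
```

carry_out:
  steps:
    - [[0, 0, 0, 0, 0, 0], [0, 0, 0, 0, 0, 0], [0, 0, 0, 0, 0, 0], [0.05, -0.8, 0, 0, 0, 0], [0.12, -1.8, 0, 0, 0, 0], [0.17, -2.5, 0, 0, 0, 0], [0.17, -2.5, 0, 0, 0, 0]]
  fingers: 130

```text
time_s: 8.3
tcp_pos: [0.6394, -0.3858, 0.025]
ee_rot: [[-0.998, -0.0, 0.065], [-0.065, 0.0, -0.998], [0.0, -1.0, -0.0]]
wrist_force: [0.2, 1.1, 1.0]
gripper_width: 0.49
```

carry_out:
  steps:
    - [[0, 0, 0, 0, 0, 0], [0, 0, 0, 0, 0, 0], [0, 0, 0, 0, 0, 0], [0, 0, 0, 0, 0, 0], [0, 0, 0.3, 0, 0, 0], [0, 0, 0.8, 0, 0, 0], [-0.09, 1.4, 0.8, 0, 0, 0], [-0.18, 2.7, 0.8, 0, 0, 0], [-0.18, 2.7, 0.8, 0, 0, 0], [-0.18, 2.7, 0.3, 0, 0, 0], [-0.18, 2.7, -0.1, 0, 0, 0], [-0.18, 2.7, -0.1, 0, 0, 0], [-0.18, 2.7, -0.1, 0, 0, 0]]
  fingers: 255

```text
time_s: 9.93
tcp_pos: [0.6379, -0.3579, 0.0253]
ee_rot: [[-0.998, -0.0, 0.066], [-0.066, -0.0, -0.998], [0.0, -1.0, -0.0]]
wrist_force: [-1.7, 1.8, 4.2]
gripper_width: 0.293
```

Run:
```python
from m import *
w=cap("wrist","w5"); t=cap("top"); gcrop(t,(340,160,90,60),8,"t6",5)
```

```text
(no output)
```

View pics/w5.png

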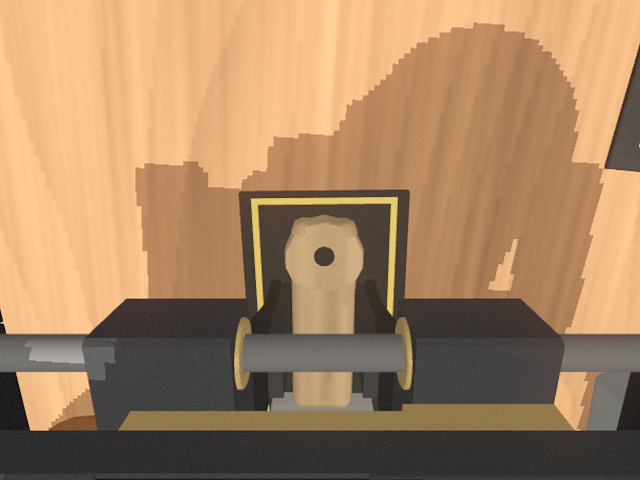

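View pics/t6.png

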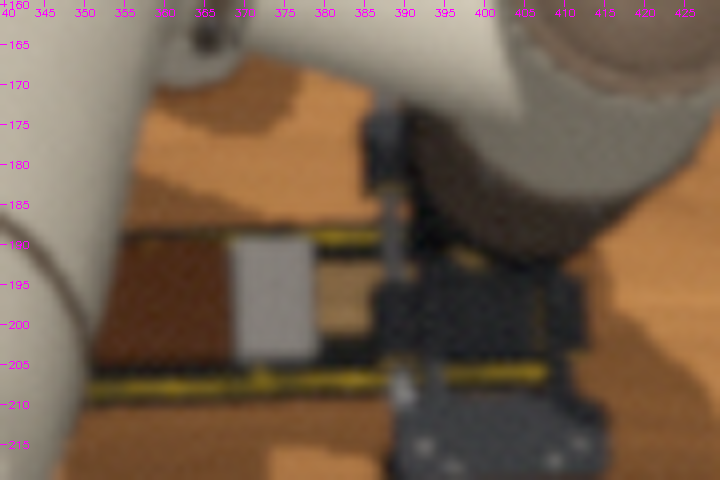

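Run:
```python
from m import *
w=cap("wrist"); gcrop(w,(230,180,190,145),4,"w5c",10)
P=lambda u,v,z:ray(w,[(u,v)],z)[0,:2].round(4)
print("mat end",P(241,190.5,.003),P(408.5,190,.003)); print("tip",P(324,215.5,.017),P(324,215.5,.010), "handle L/R",P(293.5,300,.017),P(355,300,.017))
c=cap("top")
Q=lambda u,v,z:ray(c,[(u,v)],z)[0,:2].round(4)
print("top: ferrule/handle junction",Q(379,197,.017),"ferrule far corner",Q(378.5,189.3,.018),"near",Q(378,204,.018))
```

```text
mat end [ 0.6737 -0.4037] [ 0.6065 -0.4083]
tip [ 0.64  -0.399] [ 0.6398 -0.3973] handle L/R [ 0.6498 -0.3637] [ 0.6253 -0.3653]
top: ferrule/handle junction [ 0.6347 -0.3134] ferrule far corner [ 0.6585 -0.3116] near [ 0.6125 -0.3104]
```

View pics/w5c.png

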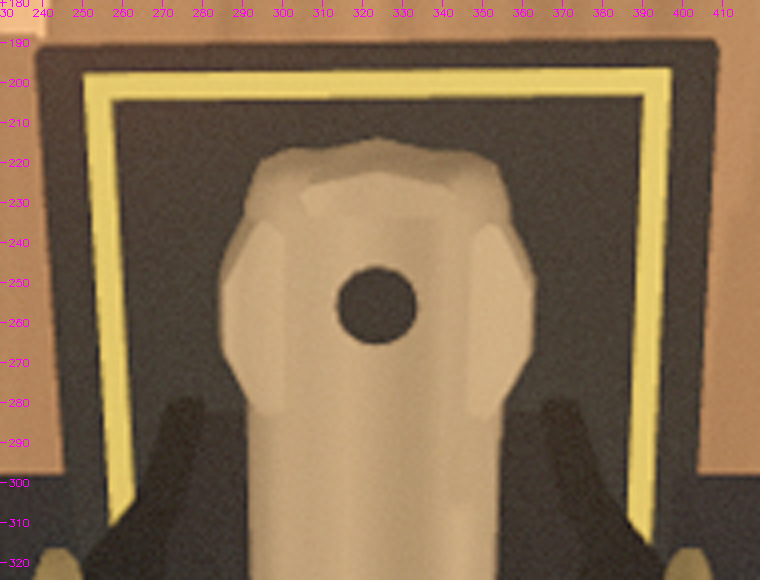

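carry_out:
  steps:
    - [[0, 0, 0, 0, 0, 0], [0, 0, 0, 0, 0, 0], [0, 0, 0, 0, 0, 0], [0, 0, 2, 0, 0, 0], [0, 0, 7, 0, 0, 0], [0, 0, 12, 0, 0, 0], [-2, 0, 17.6, 0, 0, 0], [-5, 6, 17.6, 0, 0, -0.18], [-7, 12, 17.6, 0, 0, -0.36], [-9, 18, 17.6, 0, 0, -0.54], [-11, 24, 17.6, 0, 0, -0.72], [-13, 30, 17.6, 0, 0, -0.9], [-15, 36, 17.6, 0, 0, -1.08], [-16.9, 42, 17.6, 0, 0, -1.26], [-16.9, 47, 17.6, 0, 0, -1.44], [-16.9, 51.5, 17.6, 0, 0, -1.62], [-16.9, 51.5, 17.6, 0, 0, -1.707], [-16.9, 51.5, 17.6, 0, 0, -1.707], [-16.9, 51.5, 17.6, 0, 0, -1.707]]
  fingers: 120

```text
time_s: 12.5
tcp_pos: [0.4689, 0.1566, 0.201]
ee_rot: [[0.068, 0.001, -0.998], [0.998, 0.0, 0.068], [0.0, -1.0, -0.001]]
wrist_force: [-0.0, -0.3, -0.1]
gripper_width: 0.531
```

Run:
```python
from m import *
w=cap("wrist","w6"); t=cap("top","t7"); gcrop(t,(340,170,90,60),8,"t7c",5)
print(sense()["joints"].round(1))
```

```text
[  37.3   11.4  -21.     0.   -57.6 -131.3]
```

View pics/w6.png

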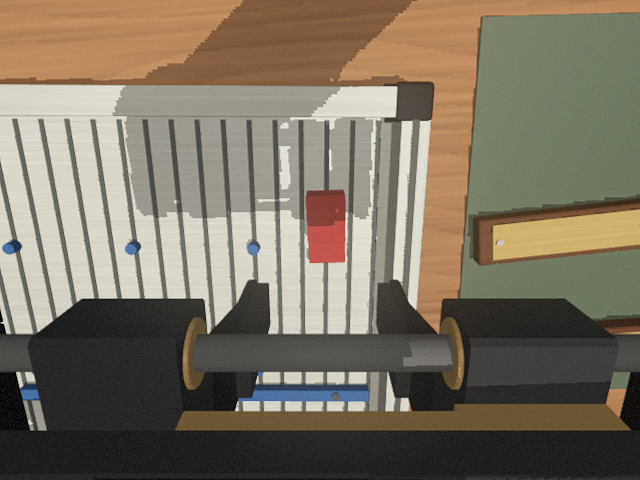

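View pics/t7c.png

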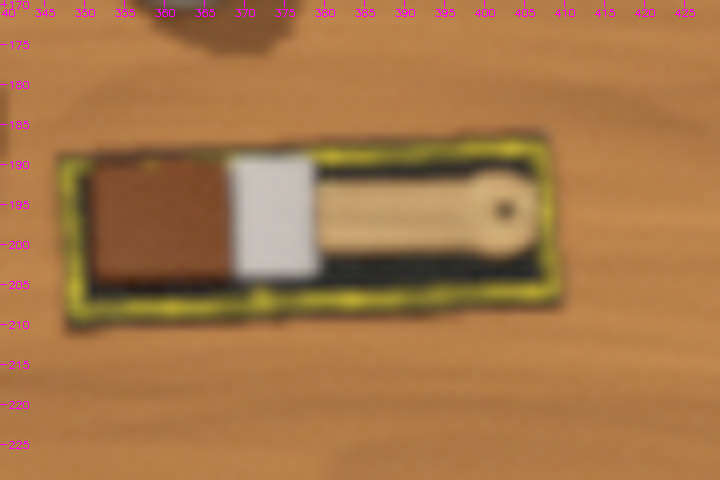

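Run:
```python
from m import *
c=cap("top")
Q=lambda u,v,z:ray(c,[(u,v)],z)[0,:2].round(4)
B=ray(c,[(350.6,189.7),(350.8,204.6),(378.5,189),(379.3,204),(379.5,192),(379.5,200.5),(406,196)],.018)[:,:2]
M=ray(c,[(348.3,188.8),(350,209),(407.5,187),(409,206.5)],.003)[:,:2]  # outline outer approx
t=np.array([.635,-.3125]);d=np.array([np.cos(1.637),np.sin(1.637)]);n=np.array([-d[1],d[0]])
for X in (B,M):
    print(np.c_[(X-t)@d,(X-t)@n].round(4).tolist())
w=cap("wrist"); gcrop(w,(240,170,160,110),5,"w6c",10)
```

```text
[[0.0839, -0.0252], [0.0856, 0.0212], [-0.0007, -0.0244], [-0.0004, 0.0224], [-0.0032, -0.0149], [-0.0016, 0.0116], [-0.0826, 0.0004]]
[[0.0895, -0.0327], [0.0874, 0.0311], [-0.0925, -0.032], [-0.0927, 0.0296]]
```

View pics/w6c.png

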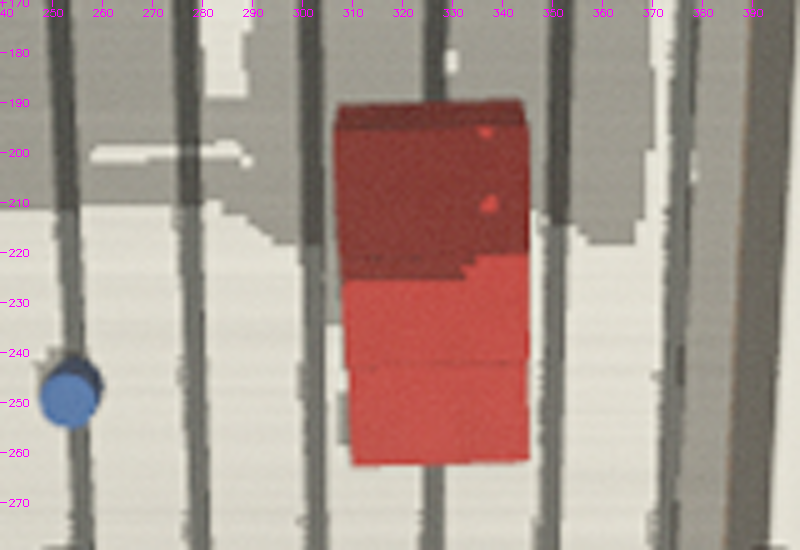

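Run:
```python
from m import *
w=cap("wrist")
P=lambda u,v,z:ray(w,[(u,v)],z)[0,:2].round(4)
print(P(306.5,195.5,.038),P(345.3,194.5,.038),P(308,225,.038),P(345.5,220,.038)); print(P(310,262.5,.022),P(345.5,261.5,.022))
```

```text
[0.4489 0.1458] [0.4502 0.1747] [0.4717 0.145 ] [0.4698 0.1738]
[0.5081 0.1432] [0.5093 0.1724]
```

carry_out:
  steps:
    - [[0, 0.2, -6, 0, 0, 0.02], [0, 0.2, -11, 0, 0, 0.02], [0, 0.2, -15, 0, 0, 0.02], [0, 0.2, -16.5, 0, 0, 0.02], [0, 0.2, -16.5, 0, 0, 0.02], [0, 0.2, -16.5, 0, 0, 0.02]]

```text
time_s: 13.5
tcp_pos: [0.4691, 0.1589, 0.0352]
ee_rot: [[0.051, 0.0, -0.999], [0.999, 0.0, 0.051], [0.0, -1.0, -0.0]]
wrist_force: [-0.1, -0.9, -0.3]
gripper_width: 0.53
```

carry_out:
  steps:
    - [[0, 0, 0, 0, 0, 0], [0, 0, 0, 0, 0, 0], [0, 0, 0, 0, 0, 0], [0, 0, 0, 0, 0, 0], [0, 0, 1, 0, 0, 0], [0, 0, 4, 0, 0, 0], [0, 0, 9, 0, 0, 0], [0, 0, 14, 0, 0, 0], [0, 0, 16, 0, 0, 0], [0, 0, 16, 0, 0, 0]]
  fingers: 255

```text
time_s: 14.75
tcp_pos: [0.4694, 0.1596, 0.1973]
ee_rot: [[0.05, 0.004, -0.999], [0.999, 0.003, 0.05], [0.003, -1.0, -0.004]]
wrist_force: [-0.4, -0.6, -2.3]
gripper_width: 0.343
```

Run:
```python
from m import *
w=cap("wrist","w7")
```

```text
(no output)
```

View pics/w7.png

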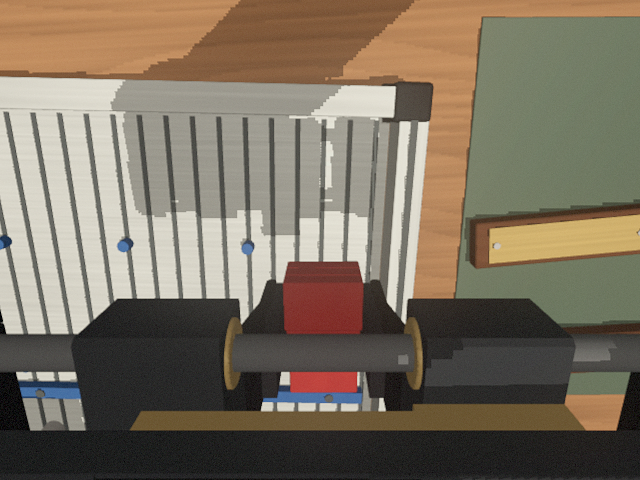

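carry_out:
  steps:
    - [[0.4, -6, 1, 0, 0, 0.015], [0.4, -12, 1, 0, 0, 0.015], [0.4, -18, 1, 0, 0, 0.015], [0.4, -24, 1, 0, 0, 0.015], [0.4, -30, 1, 0, 0, 0.015], [0.4, -36, 1, 0, 0, 0.015], [0.4, -42, 1, 0, 0, 0.015], [0.4, -48, 1, 0, 0, 0.015], [0.4, -54, 1, 0, 0, 0.015], [0.4, -59, 1, 0, 0, 0.015], [0.4, -61.1, 0, 0, 0, 0.015], [0.4, -61.1, -4, 0, 0, 0.015], [0.4, -61.1, -7, 0, 0, 0.015], [0.4, -61.1, -7, 0, 0, 0.015]]

```text
time_s: 16.55
tcp_pos: [0.4706, -0.4497, 0.1206]
ee_rot: [[0.035, -0.008, -0.999], [0.999, 0.006, 0.035], [0.006, -1.0, 0.008]]
wrist_force: [-0.1, 0.5, -0.8]
gripper_width: 0.343
```

Run:
```python
from m import *
w=cap("wrist","w8")
```

```text
(no output)
```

View pics/w8.png

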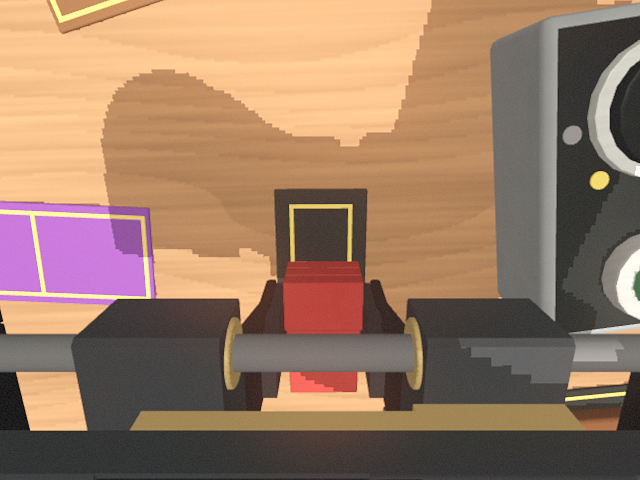

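Run:
```python
from m import *
w=cap("wrist"); P=lambda u,v,z:ray(w,[(u,v)],z)[0,:2].round(4)
print(P(274.8,189.8,.003),P(366.8,189.3,.003),P(277,260,.003),P(366,260,.003)); print("out",P(289.5,204.7,.003),P(353,204.7,.003))
print("gauge near top edge",P(287,262.5,.1206+.003),P(360,262.5,.1206+.003), sense()["tcp_pos"])
```

```text
[ 0.4393 -0.4799] [ 0.441  -0.4209] [ 0.487  -0.4816] [ 0.4891 -0.4216]
out [ 0.4493 -0.471 ] [ 0.4507 -0.4299]
gauge near top edge [ 0.4453 -0.4624] [ 0.4462 -0.4357] [ 0.47309273 -0.45158224  0.12509594]
```

carry_out:
  steps:
    - [[0.15, 0, -4, 0, 0, 0.005], [0.15, 0, -7, 0, 0, 0.005], [0.15, 0, -9, 0, 0, 0.005], [0.15, 0, -10, 0, 0, 0.005], [0.15, 0, -10, 0, 0, 0.005], [0.15, 0, -10, 0, 0, 0.005]]

```text
time_s: 17.4
tcp_pos: [0.4753, -0.4524, 0.0268]
ee_rot: [[0.03, 0.002, -1.0], [1.0, -0.002, 0.03], [-0.002, -1.0, -0.002]]
wrist_force: [-1.2, 0.1, -1.5]
gripper_width: 0.341
```

carry_out:
  steps:
    - [[0, 0, 0, 0, 0, 0], [0, 0, 0, 0, 0, 0], [0, 0, 0, 0, 0, 0], [0, 0, 3, 0, 0, 0], [0, 0, 8, 0, 0, 0], [0, 0, 14, 0, 0, 0], [0, 0, 16, 0, 0, 0], [0, 0, 16, 0, 0, 0]]
  fingers: 130

```text
time_s: 18.4
tcp_pos: [0.4751, -0.4523, 0.1876]
ee_rot: [[0.03, 0.004, -1.0], [1.0, -0.002, 0.03], [-0.002, -1.0, -0.004]]
wrist_force: [-0.4, 0.3, 0.5]
gripper_width: 0.493
```

Run:
```python
from m import *
w=cap("wrist","w9")
```

```text
(no output)
```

View pics/w9.png

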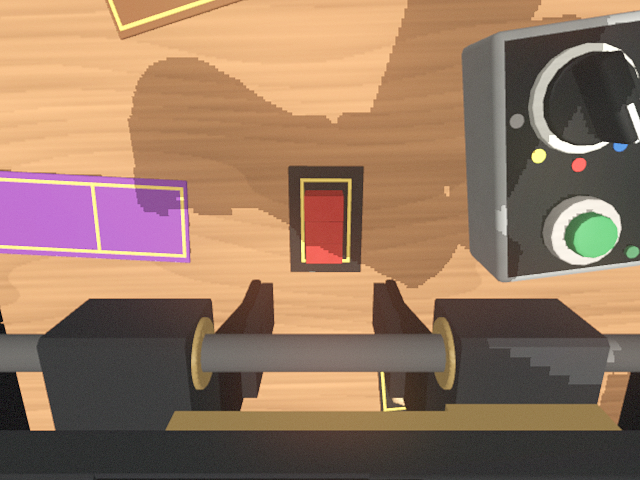

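Run:
```python
from m import *
w=cap("wrist"); gcrop(w,(280,155,95,120),5,"w9c",10)
t=cap("top"); gcrop(t,(400,220,50,55),10,"t9c",5)
```

```text
(no output)
```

View pics/w9c.png

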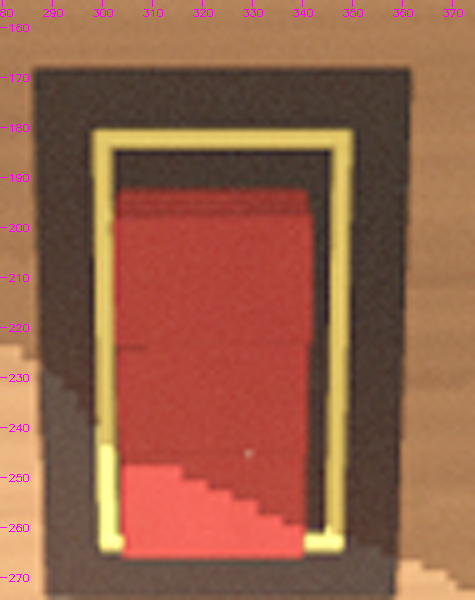

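View pics/t9c.png

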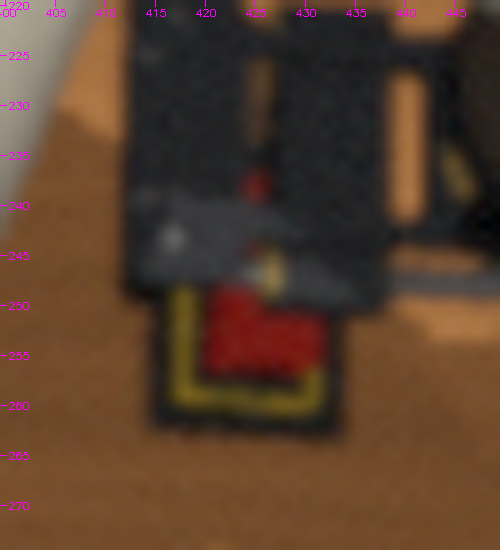

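Run:
```python
from m import *
w=cap("wrist"); P=lambda u,v,z:ray(w,[(u,v)],z)[0,:2].round(4)
print("outline",P(298,180.5,.003),P(350,180.5,.003),P(299.5,264.5,.003),P(348,264.5,.003))
print("gauge bottom near",P(302.5,192,.003),P(341,192,.003),"top near",P(302,197.5,.027),P(342.5,197.5,.027),"far top",P(304,266.5,.011),P(341,266.5,.011))
```

```text
outline [ 0.4447 -0.4691] [ 0.446  -0.4284] [ 0.5147 -0.4711] [ 0.516  -0.4308]
gauge bottom near [ 0.4539 -0.4659] [ 0.4548 -0.4356] top near [ 0.4536 -0.4652] [ 0.4545 -0.4355] far top [ 0.5136 -0.467 ] [ 0.5145 -0.437 ]
```

Gauge is 3.7 mm too far in +x and 1.4 mm in −y, so I'll regrip and shift it.

carry_out:
  steps:
    - [[0, 0, -6, 0, 0, 0], [0, 0, -11, 0, 0, 0], [0, 0, -15, 0, 0, 0], [0, 0, -16, 0, 0, 0], [0, 0, -16, 0, 0, 0]]

```text
time_s: 19.23
tcp_pos: [0.4739, -0.4515, 0.0245]
ee_rot: [[0.03, -0.002, -1.0], [1.0, 0.001, 0.03], [0.001, -1.0, 0.002]]
wrist_force: [0.3, 0.4, 0.2]
gripper_width: 0.489
```

carry_out:
  steps:
    - [[0, 0, 0, 0, 0, 0], [0, 0, 0, 0, 0, 0], [0, 0, 0, 0, 0, 0], [0, 0, 0, 0, 0, 0], [0, 0, 0.3, 0, 0, 0], [0, 0, 0.4, 0, 0, 0], [-0.2, 0.14, 0.4, 0, 0, 0], [-0.37, 0.14, 0.4, 0, 0, 0], [-0.37, 0.14, 0.4, 0, 0, 0], [-0.37, 0.14, 0, 0, 0, 0], [-0.37, 0.14, -0.05, 0, 0, 0], [-0.37, 0.14, -0.05, 0, 0, 0]]
  fingers: 255

```text
time_s: 20.72
tcp_pos: [0.471, -0.4507, 0.0257]
ee_rot: [[0.03, 0.001, -1.0], [1.0, -0.001, 0.03], [-0.001, -1.0, -0.001]]
wrist_force: [-2.0, 1.5, 5.2]
gripper_width: 0.344
```

carry_out:
  steps:
    - [[0, 0, 0, 0, 0, 0], [0, 0, 0, 0, 0, 0], [0, 0, 0, 0, 0, 0], [0, 0, 3, 0, 0, 0], [0, 0, 8, 0, 0, 0], [0, 0, 14, 0, 0, 0], [0, 0, 16, 0, 0, 0], [0, 0, 16, 0, 0, 0]]
  fingers: 130

```text
time_s: 21.72
tcp_pos: [0.4714, -0.4509, 0.1867]
ee_rot: [[0.03, 0.004, -1.0], [1.0, -0.002, 0.03], [-0.002, -1.0, -0.004]]
wrist_force: [-0.0, 0.2, -0.4]
gripper_width: 0.489
```

Run:
```python
from m import *
w=cap("wrist","w10"); gcrop(w,(280,155,95,120),5,"w10c",10)
```

```text
(no output)
```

View pics/w10c.png

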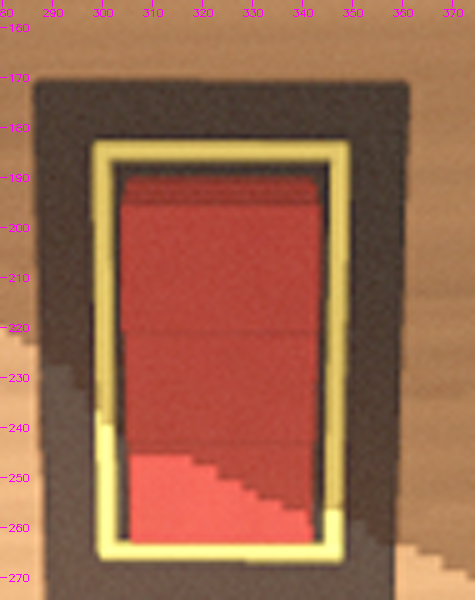

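View pics/w10.png

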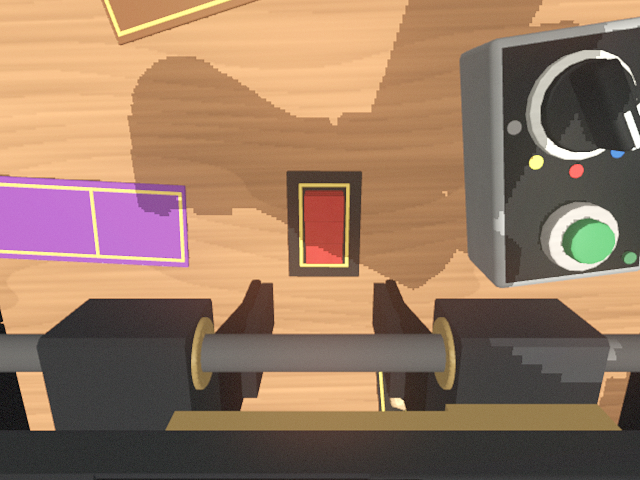

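carry_out:
  steps:
    - [[0, 6, 1.5, 0, 0, 0.18], [0, 12, 1.5, 0, 0, 0.36], [0, 18, 1.5, 0, 0, 0.54], [0, 24, 1.5, 0, 0, 0.72], [0, 30, 1.5, 0, 0, 0.9], [0, 36, 1.5, 0, 0, 1.08], [0, 42, 1.5, 0, 0, 1.26], [0, 48, 1.5, 0, 0, 1.44], [0, 54, 1.5, 0, 0, 1.62], [1, 60, 1.5, 0, 0, 1.646], [2, 66, 1.5, 0, 0, 1.646], [2.9, 72, 1.5, 0, 0, 1.646], [2.9, 77, 1.5, 0, 0, 1.646], [2.9, 80.4, 1.5, 0, 0, 1.646], [2.9, 80.4, 1.5, 0, 0, 1.646], [2.9, 80.4, 1.5, 0, 0, 1.646]]
  fingers: 70

```text
time_s: 23.78
tcp_pos: [0.4989, 0.3526, 0.1978]
ee_rot: [[-0.999, -0.003, 0.045], [-0.045, -0.003, -0.999], [0.003, -1.0, 0.003]]
wrist_force: [-0.2, -0.3, 0.0]
gripper_width: 0.729
```

Run:
```python
from m import *
w=cap("wrist","w11")
print(sense()["joints"].round(1))
```

```text
[ 50.4  22.6  -5.1  -0.  -62.5 -47.8]
```

View pics/w11.png

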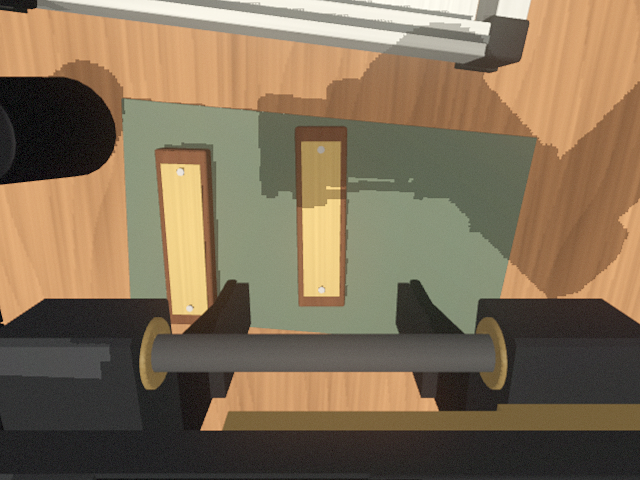

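Run:
```python
from m import *
w=cap("wrist"); gcrop(w,(140,110,220,220),2.7,"w11c",20)
# corners at z .019: model +x toward +y(down), yaw ~ 90: +y side -> -x (right)
R=lambda px,z:print(fit2([(.075,.02),(.075,-.02),(-.075,-.02),(-.075,.02)],ray(w,px,z)), ray(w,px,z)[:,:2].round(4).tolist())
R([(345,306),(298.5,305),(295.5,134),(347,134)],.019)
R([(214,322),(172,323),(155.5,162),(208,162)],.019)
```

```text
(array([0.49937243, 0.36040904]), np.float64(1.6161700378271804), np.float64(0.004346576902107213)) [[0.4762, 0.4311], [0.5159, 0.4319], [0.5221, 0.2902], [0.4832, 0.2885]]
(array([0.60784494, 0.38373025]), np.float64(1.592103202137365), np.float64(0.007121410400600103)) [[0.5884, 0.4512], [0.6247, 0.4537], [0.6293, 0.3159], [0.5889, 0.3141]]
```

View pics/w11c.png

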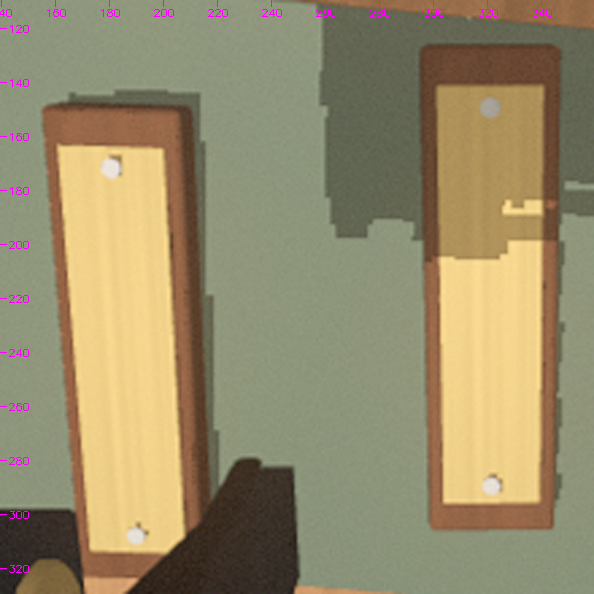

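Run:
```python
from m import *
w=cap("wrist")
for q in ([(301.5,141.5),(341,141.5),(303.5,296.5),(340.5,296)],[(161,163.5),(200.5,164),(173,314),(208,313)],[(321,149),(322,289.5)],[(181,171.5),(190.3,308)]):
    r=ray(w,q,.0203)[:,:2]; print(r.round(4).tolist(),r.mean(0).round(4), np.degrees(np.arctan2(*( (r[-1]-r[0]) if len(r)==2 else (r[2]+r[3]-r[0]-r[1]))[::-1])))
```

```text
[[0.5177, 0.2955], [0.4878, 0.2942], [0.5123, 0.4235], [0.481, 0.4217]] [0.4997 0.3587] 92.74594764730827
[[0.6252, 0.3168], [0.5949, 0.3159], [0.6235, 0.4447], [0.5935, 0.4425]] [0.6093 0.38  ] 90.70735573171689
[[0.5027, 0.3005], [0.4969, 0.4164]] [0.4998 0.3584] 92.8685049147787
[[0.6102, 0.3223], [0.6084, 0.4384]] [0.6093 0.3804] 90.87463876969882
```

carry_out:
  steps:
    - [[0, 0.45, -6, 0, 0, 0], [0, 0.45, -11, 0, 0, 0], [0, 0.45, -15.5, 0, 0, 0], [0, 0.45, -17.45, 0, 0, 0], [0, 0.45, -17.45, 0, 0, 0], [0, 0.45, -17.45, 0, 0, 0]]

```text
time_s: 24.68
tcp_pos: [0.5, 0.3576, 0.0256]
ee_rot: [[-0.999, 0.0, 0.044], [-0.044, 0.0, -0.999], [-0.0, -1.0, -0.0]]
wrist_force: [-0.9, 0.0, -0.1]
gripper_width: 0.727
```

carry_out:
  steps:
    - [[0, 0, 0, 0, 0, 0], [0, 0, 0, 0, 0, 0], [0, 0, 0, 0, 0, 0], [0, 0, 0, 0, 0, 0], [0, 0, 1, 0, 0, 0], [0, 0, 3, 0, 0, 0], [0, 0, 8, 0, 0, 0], [0, 0, 13, 0, 0, 0], [0, 0, 15, 0, 0, 0], [0, 0, 15, 0, 0, 0]]
  fingers: 255

```text
time_s: 25.92
tcp_pos: [0.5002, 0.3587, 0.1776]
ee_rot: [[-0.999, 0.003, 0.045], [-0.045, 0.004, -0.999], [-0.003, -1.0, -0.003]]
wrist_force: [0.1, 0.1, -2.0]
gripper_width: 0.454
```

Run:
```python
from m import *
w=cap("wrist","w12")
```

```text
(no output)
```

View pics/w12.png

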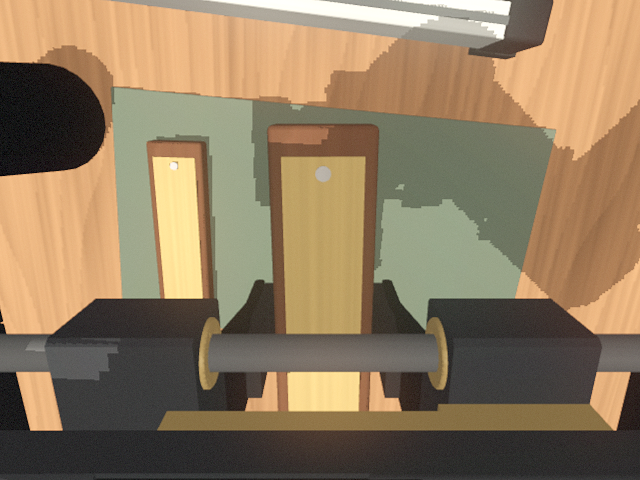

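carry_out:
  steps:
    - [[0, -4, 1, 0, 0, -0.18], [1, -9, 1, 0, 0, -0.36], [2, -14, 1, 0, 0, -0.54], [3, -19, 1, 0, 0, -0.72], [4.2, -24, 1, 0, 0, -0.9], [4.2, -29, 1, 0, 0, -1.08], [4.2, -33.6, 1, 0, 0, -1.26], [4.2, -33.6, 1, 0, 0, -1.44], [4.2, -33.6, 1, 0, 0, -1.62], [4.2, -33.6, 0, 0, 0, -1.69], [4.2, -33.6, -3, 0, 0, -1.69], [4.2, -33.6, -5, 0, 0, -1.69], [4.2, -33.6, -5, 0, 0, -1.69], [4.2, -33.6, -5, 0, 0, -1.69]]

```text
time_s: 27.72
tcp_pos: [0.5418, 0.022, 0.1252]
ee_rot: [[0.074, -0.0, -0.997], [0.997, -0.0, 0.074], [-0.0, -1.0, 0.0]]
wrist_force: [0.6, 0.7, -1.1]
gripper_width: 0.46
```

Run:
```python
from m import *
w=cap("wrist","w13")
```

```text
(no output)
```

View pics/w13.png

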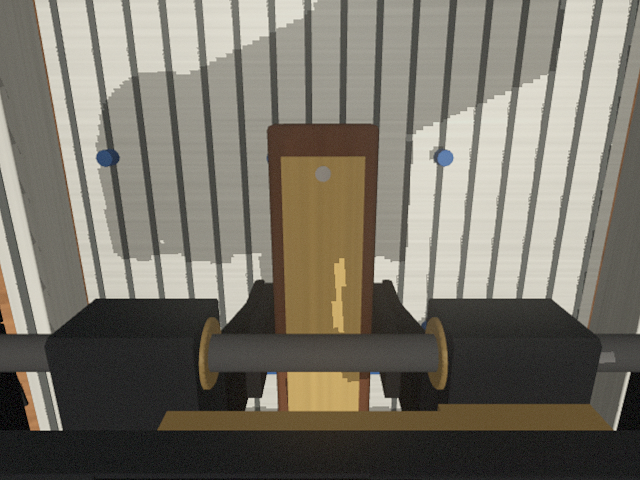

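Run:
```python
from m import *
w=cap("wrist"); r=ray(w,[(108,157.5),(445,157)],.024)[:,:2]; print(r, r.mean(0), np.arctan2(r[1,0]-r[0,0],r[1,1]-r[0,1])) 
m=r.mean(0)
for a in (-.074,-.07):
    R=np.array([[np.cos(a),-np.sin(a)],[np.sin(a),np.cos(a)]]); print("station2",m+R@np.array([.06,.025]))
print(sense()["tcp_pos"])
```

```text
[[ 0.47939483 -0.0984131 ]
 [ 0.49354962  0.09749797]] [ 4.86472227e-01 -4.57567540e-04] 0.07212576383966025
station2 [0.54815633 0.02003806]
station2 [0.54807386 0.02028464]
[0.54218291 0.02217999 0.12593729]
```

carry_out:
  steps:
    - [[0, 0.4, -3, 0, 0, 0], [0, 0.4, -6, 0, 0, 0], [0, 0.4, -8, 0, 0, 0], [0, 0.4, -8.8, 0, 0, 0], [0, 0.4, -8.8, 0, 0, 0], [0, 0.4, -8.8, 0, 0, 0]]

```text
time_s: 28.58
tcp_pos: [0.5424, 0.0263, 0.0383]
ee_rot: [[0.074, 0.002, -0.997], [0.997, 0.001, 0.074], [0.001, -1.0, -0.002]]
wrist_force: [-0.5, 0.3, -1.0]
gripper_width: 0.458
```

carry_out:
  steps:
    - [[0.2, -0.01, 0, 0, 0, 0], [0.4, -0.03, 0, 0, 0, 0], [0.5, -0.04, 0, 0, 0, 0], [0.6, -0.04, 0, 0, 0, 0], [0.6, -0.04, 0, 0, 0, 0]]

```text
time_s: 29.2
tcp_pos: [0.5477, 0.0256, 0.0372]
ee_rot: [[0.074, -0.0, -0.997], [0.997, -0.0, 0.074], [-0.0, -1.0, 0.0]]
wrist_force: [0.5, 0.8, -1.4]
gripper_width: 0.459
```

carry_out:
  steps:
    - [[0.1, -0.01, 0, 0, 0, 0], [0.2, -0.01, 0, 0, 0, 0], [0.2, -0.01, 0, 0, 0, 0]]

```text
time_s: 29.58
tcp_pos: [0.5487, 0.0254, 0.037]
ee_rot: [[0.074, -0.002, -0.997], [0.997, -0.0, 0.074], [-0.0, -1.0, 0.002]]
wrist_force: [-3.1, 0.8, -0.1]
gripper_width: 0.454
```

carry_out:
  steps:
    - [[0.1, -0.01, 0, 0, 0, 0], [0.2, -0.01, 0, 0, 0, 0], [0.2, -0.01, 0, 0, 0, 0]]

```text
time_s: 29.95
tcp_pos: [0.5488, 0.0253, 0.0367]
ee_rot: [[0.075, -0.006, -0.997], [0.997, -0.001, 0.075], [-0.001, -1.0, 0.006]]
wrist_force: [-7.4, 2.9, 2.1]
gripper_width: 0.456
```

carry_out:
  steps:
    - [[0, 0, 0, 0, 0, 0], [0, 0, 0, 0, 0, 0], [0, 0, -0.1, 0, 0, 0], [0, 0, -0.1, 0, 0, 0]]
  fingers: 110

```text
time_s: 30.45
tcp_pos: [0.552, 0.0254, 0.0362]
ee_rot: [[0.074, 0.0, -0.997], [0.997, 0.0, 0.074], [0.0, -1.0, -0.0]]
wrist_force: [-0.3, 0.5, -0.0]
gripper_width: 0.57
```

Run:
```python
from m import *
w=cap("wrist","w14")
```

```text
(no output)
```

View pics/w14.png

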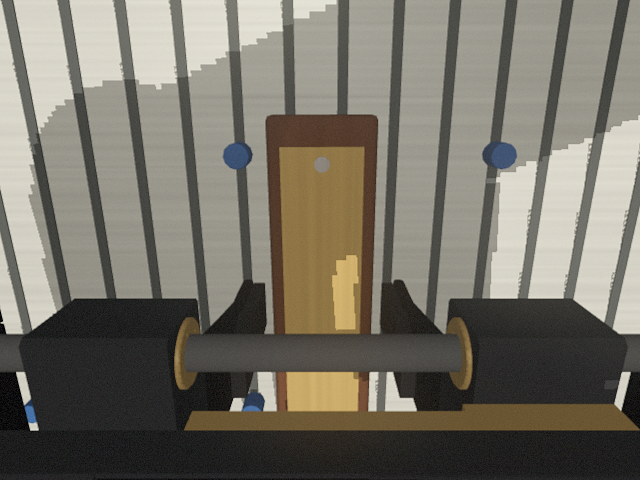

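carry_out:
  steps:
    - [[-0.02, -0.2, 0, 0, 0, 0], [-0.04, -0.5, 0, 0, 0, 0], [-0.06, -0.8, 0, 0, 0, 0], [-0.06, -0.8, 0, 0, 0, 0]]

```text
time_s: 31.0
tcp_pos: [0.551, 0.0171, 0.0363]
ee_rot: [[0.074, -0.0, -0.997], [0.997, -0.0, 0.074], [-0.0, -1.0, 0.0]]
wrist_force: [0.3, -0.5, -0.4]
gripper_width: 0.565
```

carry_out:
  steps:
    - [[-0.01, -0.1, 0, 0, 0, 0], [-0.01, -0.2, 0, 0, 0, 0], [-0.01, -0.2, 0, 0, 0, 0]]

```text
time_s: 31.38
tcp_pos: [0.551, 0.0155, 0.0363]
ee_rot: [[0.074, -0.0, -0.997], [0.997, 0.0, 0.074], [0.0, -1.0, 0.0]]
wrist_force: [-0.9, 0.8, -0.2]
gripper_width: 0.565
```

carry_out:
  steps:
    - [[-0.01, -0.1, 0, 0, 0, 0], [-0.01, -0.2, 0, 0, 0, 0], [-0.01, -0.2, 0, 0, 0, 0]]

```text
time_s: 31.75
tcp_pos: [0.5508, 0.0134, 0.0363]
ee_rot: [[0.074, -0.0, -0.997], [0.997, 0.0, 0.074], [-0.0, -1.0, 0.0]]
wrist_force: [-1.3, 1.6, 0.2]
gripper_width: 0.567
```

carry_out:
  steps:
    - [[-0.01, -0.1, 0, 0, 0, 0], [-0.01, -0.2, 0, 0, 0, 0], [-0.01, -0.2, 0, 0, 0, 0]]

```text
time_s: 32.12
tcp_pos: [0.5508, 0.0128, 0.0362]
ee_rot: [[0.074, 0.001, -0.997], [0.997, 0.002, 0.074], [0.002, -1.0, -0.001]]
wrist_force: [-1.5, 8.2, 0.4]
gripper_width: 0.572
```

carry_out:
  steps:
    - [[-0.01, -0.1, 0, 0, 0, 0], [-0.01, -0.2, 0, 0, 0, 0], [-0.01, -0.2, 0, 0, 0, 0]]

```text
time_s: 32.5
tcp_pos: [0.5509, 0.0125, 0.0362]
ee_rot: [[0.074, 0.002, -0.997], [0.997, 0.004, 0.074], [0.004, -1.0, -0.001]]
wrist_force: [-4.1, 15.1, 0.6]
gripper_width: 0.57
```

Run:
```python
from m import *
w=cap("wrist","w15")
```

```text
(no output)
```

View pics/w15.png

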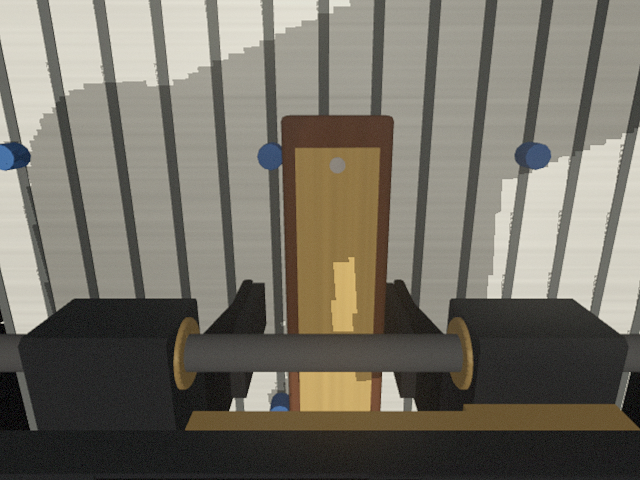

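carry_out:
  steps:
    - [[0.06, 0.6, 0, 0, 0, 0], [0.06, 0.6, 0, 0, 0, 0], [0.06, 0.6, 2, 0, 0, 0], [0.06, 0.6, 5.4, 0, 0, 0], [-3, 1, 5.4, 0, 0, 0], [-7, 1.5, 5.4, 0, 0, 0], [-10.6, 1.5, 5.4, 0, 0, 0], [-10.6, 1.5, 5.4, 0, 0, 0]]

```text
time_s: 33.55
tcp_pos: [0.442, 0.0233, 0.0903]
ee_rot: [[0.074, -0.002, -0.997], [0.997, -0.001, 0.074], [-0.001, -1.0, 0.002]]
wrist_force: [0.2, -0.7, -0.4]
gripper_width: 0.569
```

carry_out:
  steps:
    - [[0, 0, 0, 0, 0, 0], [0, 0, 0, 0, 0, 0], [0, 0, -3, 0, 0, 0], [0, 0, -5.3, 0, 0, 0], [0, 0, -5.3, 0, 0, 0], [0, 0, -5.3, 0, 0, 0]]
  fingers: 255

```text
time_s: 34.3
tcp_pos: [0.4456, 0.0246, 0.0377]
ee_rot: [[0.074, 0.001, -0.997], [0.997, 0.0, 0.074], [0.0, -1.0, -0.001]]
wrist_force: [-0.3, 0.1, -0.5]
gripper_width: 0.025
```

Run:
```python
from m import *
w=cap("wrist","w16")
```

```text
(no output)
```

View pics/w16.png

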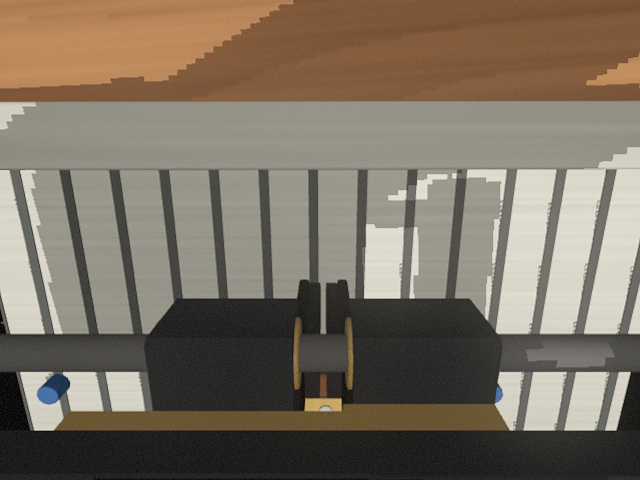

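carry_out:
  steps:
    - [[0.5, -0.04, 0, 0, 0, 0], [1.0, -0.07, 0, 0, 0, 0], [1.5, -0.11, 0, 0, 0, 0], [1.5, -0.11, 0, 0, 0, 0]]

```text
time_s: 34.85
tcp_pos: [0.4603, 0.0234, 0.0373]
ee_rot: [[0.074, 0.001, -0.997], [0.997, 0.0, 0.074], [0.0, -1.0, -0.001]]
wrist_force: [-0.0, -0.2, -1.4]
gripper_width: 0.006
```

carry_out:
  steps:
    - [[0.1, -0.01, 0, 0, 0, 0], [0.2, -0.02, 0, 0, 0, 0], [0.2, -0.02, 0, 0, 0, 0]]

```text
time_s: 35.22
tcp_pos: [0.4617, 0.0232, 0.0372]
ee_rot: [[0.074, 0.0, -0.997], [0.997, -0.0, 0.074], [-0.0, -1.0, -0.0]]
wrist_force: [-0.6, 0.4, -0.0]
gripper_width: 0.005
```

carry_out:
  steps:
    - [[0.1, -0.01, 0, 0, 0, 0], [0.2, -0.02, 0, 0, 0, 0], [0.2, -0.02, 0, 0, 0, 0]]

```text
time_s: 35.6
tcp_pos: [0.4626, 0.0227, 0.037]
ee_rot: [[0.074, -0.002, -0.997], [0.997, -0.001, 0.074], [-0.001, -1.0, 0.002]]
wrist_force: [-4.2, 2.4, 2.0]
gripper_width: 0.008
```

carry_out:
  steps:
    - [[0.1, -0.01, 0, 0, 0, 0], [0.15, -0.01, 0, 0, 0, 0], [0.15, -0.01, 0, 0, 0, 0]]

```text
time_s: 35.98
tcp_pos: [0.4626, 0.0225, 0.0369]
ee_rot: [[0.075, -0.005, -0.997], [0.997, -0.001, 0.075], [-0.001, -1.0, 0.005]]
wrist_force: [-8.0, 4.8, 5.1]
gripper_width: 0.005
```

carry_out:
  steps:
    - [[-0.5, 0.04, 0, 0, 0, 0], [-1.5, 0.1, 0, 0, 0, 0], [-1.5, 0.1, 5, 0, 0, 0], [-1.5, 0.1, 10, 0, 0, 0], [-1.5, 0.1, 15, 0, 0, 0], [2, 0.1, 16, 0, 0, 0], [6, 0.1, 16, 0, 0, 0], [6, 0.1, 16, 0, 0, 0], [6, 0.1, 16, 0, 0, 0]]
  fingers: 70

```text
time_s: 37.1
tcp_pos: [0.5242, 0.0236, 0.1966]
ee_rot: [[0.075, -0.001, -0.997], [0.997, -0.0, 0.075], [-0.0, -1.0, 0.001]]
wrist_force: [-0.6, 0.2, -0.4]
gripper_width: 0.722
```

Run:
```python
from m import *
w=cap("wrist","w17")
t=cap("top","t17")
```

```text
(no output)
```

View pics/w17.png

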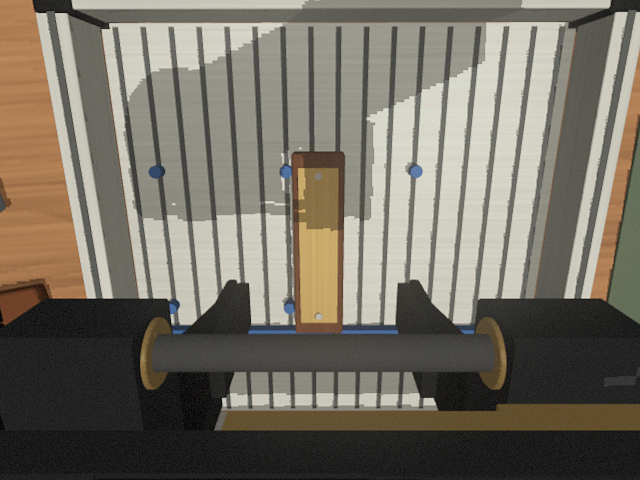

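View pics/t17.png

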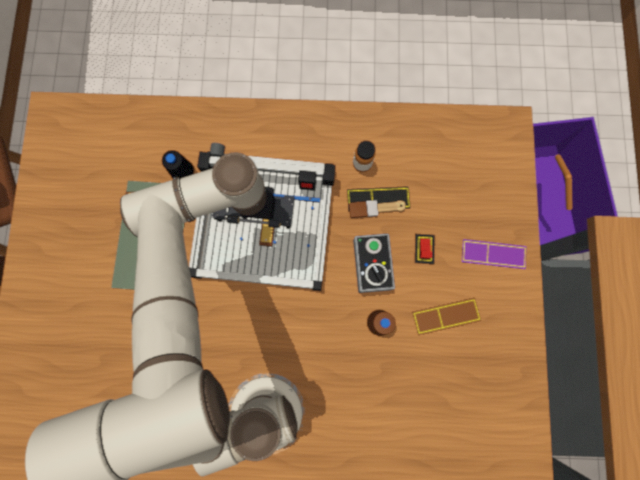

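carry_out:
  steps:
    - [[0, 5, 1, 0, 0, 0.18], [0, 10, 1, 0, 0, 0.36], [0, 15, 1, 0, 0, 0.54], [0, 20, 1, 0, 0, 0.72], [2, 25, 1, 0, 0, 0.9], [4, 30, 1, 0, 0, 1.08], [6, 34, 1, 0, 0, 1.26], [8.4, 36.4, 1, 0, 0, 1.44], [8.4, 36.4, 0.3, 0, 0, 1.62], [8.4, 36.4, 0.3, 0, 0, 1.658], [8.4, 36.4, 0.3, 0, 0, 1.658], [8.4, 36.4, 0.3, 0, 0, 1.658]]

```text
time_s: 38.7
tcp_pos: [0.6088, 0.3877, 0.2006]
ee_rot: [[-1.0, 0.0, 0.013], [-0.013, 0.0, -1.0], [-0.0, -1.0, -0.0]]
wrist_force: [-0.1, 0.3, 0.0]
gripper_width: 0.726
```

Run:
```python
from m import *
w=cap("wrist","w18")
```

```text
(no output)
```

View pics/w18.png

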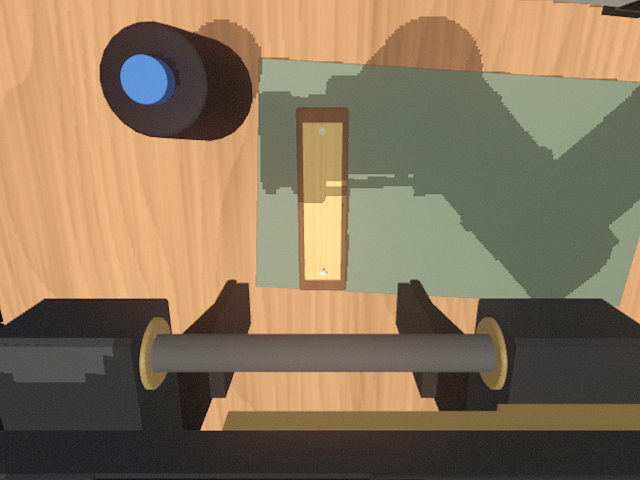

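Run:
```python
from m import *
w=cap("wrist")
r=ray(w,[(322,131),(323,272.5)],.0203)[:,:2]; print(r.round(4), r.mean(0).round(4), np.degrees(np.arctan2(r[1,1]-r[0,1],r[1,0]-r[0,0])))
q=ray(w,[(303,123),(342.5,123),(305,279.5),(341,279.5)],.0203)[:,:2]; print(q.mean(0))
print("cone top c",ray(w,[(147,79)],.117)[0], "cone base edge near", ray(w,[(205,139),(252,95)],.0))
```

```text
[[0.6103 0.3229]
 [0.608  0.4377]] [0.6091 0.3803] 91.11947628386571
[0.60886045 0.38054498]
cone top c [0.70004216 0.29435282 0.117     ] cone base edge near [[0.7048824  0.33126453 0.        ]
 [0.66564423 0.29703662 0.        ]]
```

carry_out:
  steps:
    - [[0, 0, -6, 0, 0, 0], [0, 0, -11, 0, 0, 0], [0, 0, -15.5, 0, 0, 0], [0, 0, -17.5, 0, 0, 0], [0, 0, -17.5, 0, 0, 0], [0, 0, -17.5, 0, 0, 0]]

```text
time_s: 39.55
tcp_pos: [0.61, 0.3885, 0.0268]
ee_rot: [[-1.0, 0.002, 0.013], [-0.013, 0.002, -1.0], [-0.002, -1.0, -0.002]]
wrist_force: [0.1, 0.2, -0.5]
gripper_width: 0.726
```

carry_out:
  steps:
    - [[0, 0, 0, 0, 0, 0], [0, 0, 0, 0, 0, 0], [0, 0, 0, 0, 0, 0], [0, 0, 0, 0, 0, 0], [0, 0, 1, 0, 0, 0], [0, 0, 3, 0, 0, 0], [0, 0, 8, 0, 0, 0], [0, 0, 13, 0, 0, 0], [0, 0, 16, 0, 0, 0], [0, 0, 16, 0, 0, 0]]
  fingers: 255

```text
time_s: 40.8
tcp_pos: [0.6105, 0.3889, 0.1904]
ee_rot: [[-1.0, 0.007, 0.013], [-0.013, 0.006, -1.0], [-0.007, -1.0, -0.006]]
wrist_force: [-0.1, 0.6, -2.5]
gripper_width: 0.454
```

carry_out:
  steps:
    - [[-1, -3, 1, 0, 0, -0.18], [-2, -7, 1, 0, 0, -0.36], [-3, -11, 1, 0, 0, -0.54], [-4, -15, 1, 0, 0, -0.72], [-5.3, -19, 1, 0, 0, -0.9], [-5.3, -23, 1, 0, 0, -1.08], [-5.3, -26.3, 1, 0, 0, -1.26], [-5.3, -26.3, 1, 0, 0, -1.44], [-5.3, -26.3, 0, 0, 0, -1.62], [-5.3, -26.3, -3, 0, 0, -1.658], [-5.3, -26.3, -6, 0, 0, -1.658], [-5.3, -26.3, -6, 0, 0, -1.658], [-5.3, -26.3, -6, 0, 0, -1.658]]

```text
time_s: 42.42
tcp_pos: [0.5566, 0.1249, 0.1257]
ee_rot: [[0.074, 0.001, -0.997], [0.997, -0.0, 0.074], [-0.0, -1.0, -0.001]]
wrist_force: [0.4, 0.3, -2.1]
gripper_width: 0.457
```

Run:
```python
from m import *
w=cap("wrist","w19")
```

```text
(no output)
```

View pics/w19.png

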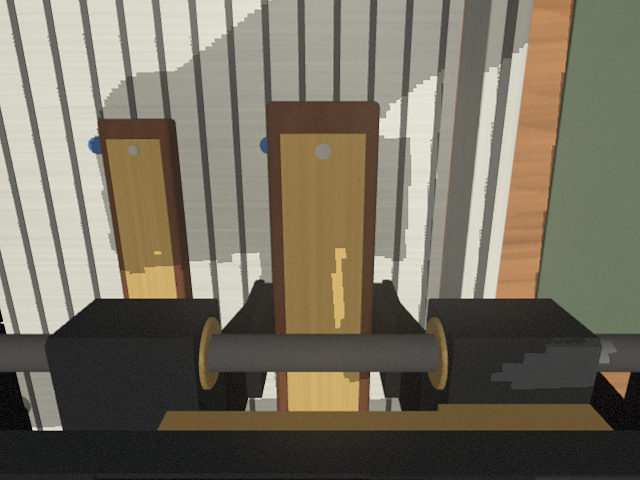

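carry_out:
  steps:
    - [[0, 0, -3, 0, 0, 0], [0, 0, -6, 0, 0, 0], [0, 0, -8, 0, 0, 0], [0, 0, -8.7, 0, 0, 0], [0, 0, -8.7, 0, 0, 0], [0.2, -0.01, -8.7, 0, 0, 0], [0.4, -0.03, -8.7, 0, 0, 0], [0.5, -0.03, -8.7, 0, 0, 0], [0.5, -0.03, -8.7, 0, 0, 0]]

```text
time_s: 43.6
tcp_pos: [0.5614, 0.1246, 0.0384]
ee_rot: [[0.074, 0.0, -0.997], [0.997, 0.0, 0.074], [0.0, -1.0, -0.0]]
wrist_force: [-0.1, 0.3, -2.5]
gripper_width: 0.457
```

carry_out:
  steps:
    - [[0.1, -0.01, 0, 0, 0, 0], [0.2, -0.01, 0, 0, 0, 0], [0.2, -0.01, 0, 0, 0, 0]]

```text
time_s: 43.98
tcp_pos: [0.5633, 0.1245, 0.0382]
ee_rot: [[0.074, 0.0, -0.997], [0.997, 0.0, 0.074], [0.0, -1.0, -0.0]]
wrist_force: [-0.1, 0.2, -2.1]
gripper_width: 0.456
```

carry_out:
  steps:
    - [[0.1, -0.01, 0, 0, 0, 0], [0.2, -0.01, 0, 0, 0, 0], [0.2, -0.01, 0, 0, 0, 0]]

```text
time_s: 44.35
tcp_pos: [0.5639, 0.1242, 0.0379]
ee_rot: [[0.074, -0.003, -0.997], [0.997, -0.001, 0.074], [-0.001, -1.0, 0.003]]
wrist_force: [-5.7, 1.5, -0.5]
gripper_width: 0.456
```

carry_out:
  steps:
    - [[0, 0, 0, 0, 0, 0], [0, 0, 0, 0, 0, 0], [0, 0, -0.15, 0, 0, 0], [0, 0, -0.15, 0, 0, 0], [-0.02, -0.3, -0.15, 0, 0, 0], [-0.04, -0.6, -0.15, 0, 0, 0], [-0.06, -0.9, -0.15, 0, 0, 0], [-0.06, -0.9, -0.15, 0, 0, 0]]
  fingers: 110

```text
time_s: 45.35
tcp_pos: [0.5645, 0.115, 0.0368]
ee_rot: [[0.074, -0.0, -0.997], [0.997, -0.0, 0.074], [-0.0, -1.0, 0.0]]
wrist_force: [0.6, -0.7, 0.7]
gripper_width: 0.567
```

carry_out:
  steps:
    - [[-0.01, -0.1, 0, 0, 0, 0], [-0.01, -0.2, 0, 0, 0, 0], [-0.01, -0.2, 0, 0, 0, 0]]

```text
time_s: 45.72
tcp_pos: [0.5645, 0.1134, 0.0368]
ee_rot: [[0.074, -0.0, -0.997], [0.997, 0.0, 0.074], [0.0, -1.0, 0.0]]
wrist_force: [0.4, 1.9, 0.3]
gripper_width: 0.569
```

carry_out:
  steps:
    - [[-0.01, -0.1, 0, 0, 0, 0], [-0.01, -0.2, 0, 0, 0, 0], [-0.01, -0.2, 0, 0, 0, 0]]

```text
time_s: 46.1
tcp_pos: [0.5644, 0.1122, 0.0368]
ee_rot: [[0.074, 0.001, -0.997], [0.997, 0.001, 0.074], [0.001, -1.0, -0.0]]
wrist_force: [-1.6, 4.2, 0.1]
gripper_width: 0.57
```

carry_out:
  steps:
    - [[-0.01, -0.1, 0, 0, 0, 0], [-0.01, -0.2, 0, 0, 0, 0], [-0.01, -0.2, 0, 0, 0, 0]]

```text
time_s: 46.48
tcp_pos: [0.5645, 0.112, 0.0368]
ee_rot: [[0.073, 0.002, -0.997], [0.997, 0.003, 0.074], [0.003, -1.0, -0.001]]
wrist_force: [-4.0, 11.4, 0.2]
gripper_width: 0.568
```

Run:
```python
from m import *
w=cap("wrist","w20")
```

```text
(no output)
```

View pics/w20.png

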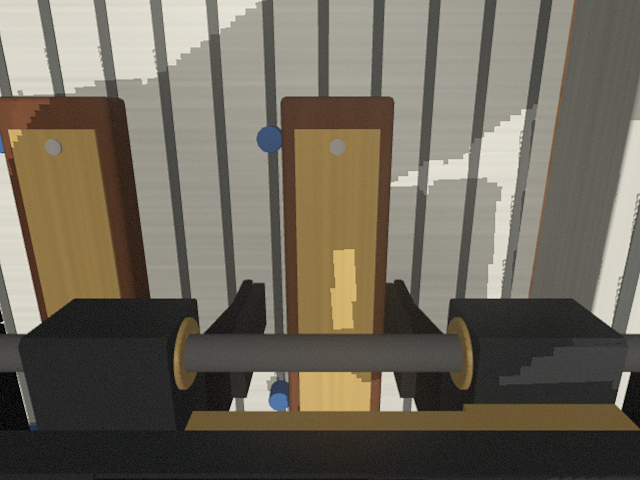

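carry_out:
  steps:
    - [[0.06, 0.6, 0, 0, 0, 0], [0.06, 0.6, 0, 0, 0, 0], [0.06, 0.6, 2, 0, 0, 0], [0.06, 0.6, 5.4, 0, 0, 0], [-3, 1, 5.4, 0, 0, 0], [-7, 1.45, 5.4, 0, 0, 0], [-10.9, 1.45, 5.4, 0, 0, 0], [-10.9, 1.45, 5.4, 0, 0, 0], [-10.9, 1.45, 5.4, 0, 0, 0]]

```text
time_s: 47.65
tcp_pos: [0.456, 0.1238, 0.0912]
ee_rot: [[0.074, 0.001, -0.997], [0.997, 0.0, 0.074], [0.0, -1.0, -0.001]]
wrist_force: [0.3, 0.7, 0.7]
gripper_width: 0.569
```

carry_out:
  steps:
    - [[0, 0, 0, 0, 0, 0], [0, 0, 0, 0, 0, 0], [0, 0, -3, 0, 0, 0], [0, 0, -5.35, 0, 0, 0], [0, 0, -5.35, 0, 0, 0], [0.5, -0.04, -5.35, 0, 0, 0], [1.0, -0.07, -5.35, 0, 0, 0], [1.3, -0.1, -5.35, 0, 0, 0], [1.3, -0.1, -5.35, 0, 0, 0]]
  fingers: 255

```text
time_s: 48.78
tcp_pos: [0.4687, 0.123, 0.0377]
ee_rot: [[0.074, 0.001, -0.997], [0.997, 0.001, 0.074], [0.001, -1.0, -0.001]]
wrist_force: [-0.2, 0.1, 0.6]
gripper_width: 0.004
```

carry_out:
  steps:
    - [[0.1, -0.01, 0, 0, 0, 0], [0.2, -0.02, 0, 0, 0, 0], [0.2, -0.02, 0, 0, 0, 0]]

```text
time_s: 49.15
tcp_pos: [0.4698, 0.1225, 0.0372]
ee_rot: [[0.074, -0.001, -0.997], [0.997, -0.0, 0.074], [-0.0, -1.0, 0.001]]
wrist_force: [-2.1, 0.4, 2.1]
gripper_width: 0.008
```

carry_out:
  steps:
    - [[0.1, -0.01, 0, 0, 0, 0], [0.2, -0.02, 0, 0, 0, 0], [0.2, -0.02, 0, 0, 0, 0]]

```text
time_s: 49.52
tcp_pos: [0.4699, 0.1223, 0.037]
ee_rot: [[0.075, -0.004, -0.997], [0.997, -0.001, 0.075], [-0.001, -1.0, 0.004]]
wrist_force: [-8.2, 4.7, 5.6]
gripper_width: 0.007
```

carry_out:
  steps:
    - [[-0.5, 0.04, 0, 0, 0, 0], [-1.5, 0.1, 0, 0, 0, 0], [-1.5, 0.1, 5, 0, 0, 0], [-1.5, 0.1, 11, 0, 0, 0], [-1.5, 0.1, 17, 0, 0, 0], [2, -3, 18, 0, 0, 0], [4, -6, 18, 0, 0, 0], [4, -6, 18, 0, 0, 0], [4, -6, 18, 0, 0, 0]]
  fingers: 130

```text
time_s: 50.65
tcp_pos: [0.5116, 0.0624, 0.2168]
ee_rot: [[0.075, -0.001, -0.997], [0.997, -0.0, 0.075], [-0.0, -1.0, 0.001]]
wrist_force: [0.4, 0.4, 0.2]
gripper_width: 0.496
```

Run:
```python
from m import *
w=cap("wrist","w21")
t=cap("top","t21"); gcrop(t,(335,170,120,75),6.5,"t21c",10)
```

```text
(no output)
```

View pics/w21.png

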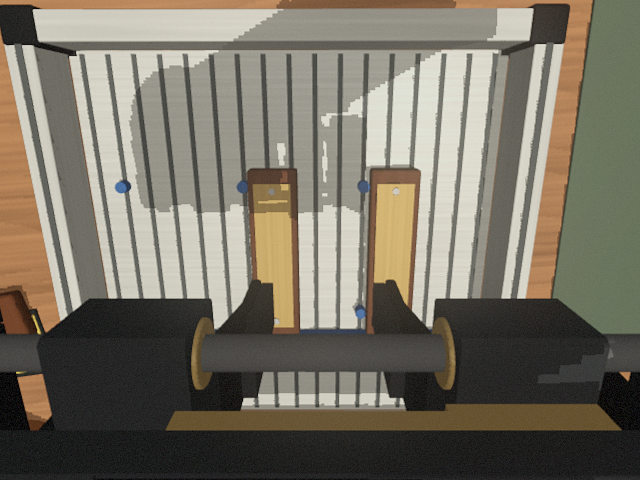

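View pics/t21c.png

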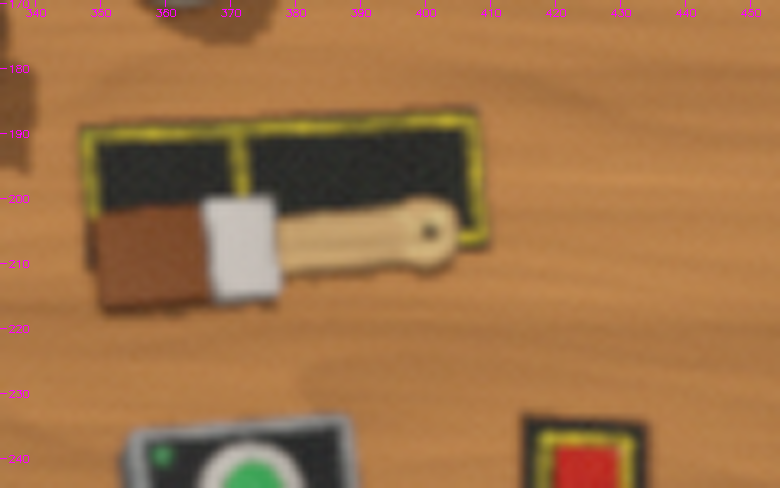

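Run:
```python
from m import *
c=cap("top")
r=ray(c,[(405,205.3),(377.3,207),(349.8,209.5)],.014)[:,:2]; print(r.round(4)); d=r[2]-r[0]; print(np.linalg.norm(d),np.degrees(np.arctan2(d[1],d[0])), sense()["tcp_pos"], sense()["joints"].round(0))
```

```text
[[ 0.6121 -0.3926]
 [ 0.6042 -0.3089]
 [ 0.5939 -0.226 ]]
0.1675704630205479 96.22736893605759 [0.51173232 0.06301867 0.2171101 ] [  25.   13.  -17.   -0.  -61. -119.]
```

carry_out:
  steps:
    - [[1, -4, 0, 0, 0, 0.18], [2, -9, 0, 0, 0, 0.36], [3, -14, 0, 0, 0, 0.54], [4, -19, 0, 0, 0, 0.72], [5, -24, 0, 0, 0, 0.9], [7, -29, 0, 0, 0, 1.08], [9, -34, 0, 0, 0, 1.26], [9.6, -39, 0, 0, 0, 1.44], [9.6, -41.2, -1, 0, 0, 1.62], [9.6, -41.2, -1.7, 0, 0, 1.752], [9.6, -41.2, -1.7, 0, 0, 1.752], [9.6, -41.2, -1.7, 0, 0, 1.752]]

```text
time_s: 52.3
tcp_pos: [0.6087, -0.3488, 0.2007]
ee_rot: [[-0.994, 0.0, 0.106], [-0.106, -0.0, -0.994], [-0.0, -1.0, 0.0]]
wrist_force: [0.3, -0.1, -0.0]
gripper_width: 0.488
```

Run:
```python
from m import *
w=cap("wrist","w22")
```

```text
(no output)
```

View pics/w22.png

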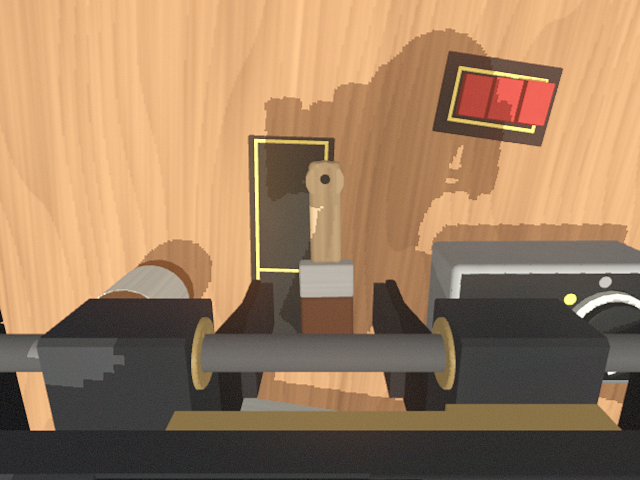

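Run:
```python
from m import *
w=cap("wrist"); gcrop(w,(235,125,130,150),4,"w22c",10)
P=lambda u,v,z:ray(w,[(u,v)],z)[0,:2].round(4)
for z in (.014,.017): print(P(325,179.5,z),P(326.5,262,z), P(311,230,z),P(341,230,z))
print("mat end",P(249,135.5,.003),P(334.5,138,.003))
```

```text
[ 0.6099 -0.376 ] [ 0.6011 -0.3066] [ 0.6169 -0.3332] [ 0.5922 -0.3358]
[ 0.61   -0.3765] [ 0.6012 -0.3077] [ 0.6169 -0.334 ] [ 0.5924 -0.3366]
mat end [ 0.674 -0.403] [ 0.6057 -0.4083]
```

View pics/w22c.png

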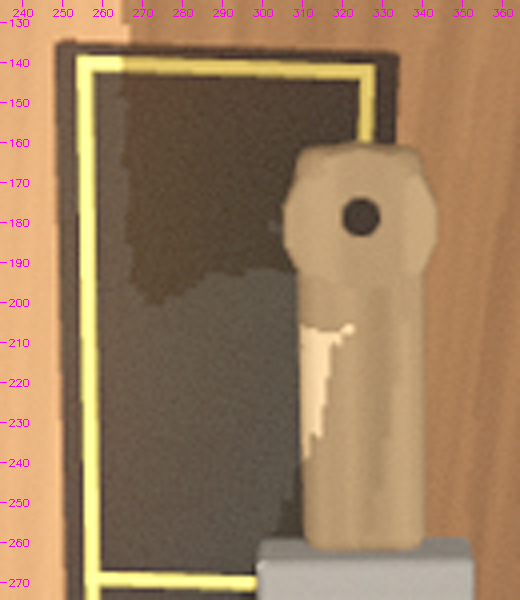

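carry_out:
  steps:
    - [[-0.2, 0.15, -6, 0, 0, 0.02], [-0.2, 0.15, -11, 0, 0, 0.02], [-0.2, 0.15, -15.5, 0, 0, 0.02], [-0.2, 0.15, -17.6, 0, 0, 0.02], [-0.2, 0.15, -17.6, 0, 0, 0.02], [-0.2, 0.15, -17.6, 0, 0, 0.02]]

```text
time_s: 53.15
tcp_pos: [0.6068, -0.3478, 0.0248]
ee_rot: [[-0.992, 0.001, 0.127], [-0.127, -0.0, -0.992], [-0.001, -1.0, 0.0]]
wrist_force: [-0.0, 0.5, 0.7]
gripper_width: 0.494
```

carry_out:
  steps:
    - [[0, 0, 0, 0, 0, 0], [0, 0, 0, 0, 0, 0], [0, 0, 0, 0, 0, 0], [0, 0, 0, 0, 0, 0], [0, 0, 0.5, 0, 0, 0], [0, 0, 2, 0, 0, 0], [0, 0, 4, 0, 0, 0], [0, 0, 4, 0, 0, 0], [0, 0, 4, 0, 0, 0]]
  fingers: 255

```text
time_s: 54.28
tcp_pos: [0.6061, -0.3479, 0.0645]
ee_rot: [[-0.992, 0.0, 0.126], [-0.126, 0.0, -0.992], [-0.0, -1.0, -0.0]]
wrist_force: [-0.4, -0.7, -0.6]
gripper_width: 0.297
```

Run:
```python
from m import *
w=cap("wrist","w23")
t=cap("top"); gcrop(t,(335,170,120,75),6.5,"t23c",10)
```

```text
(no output)
```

View pics/w23.png

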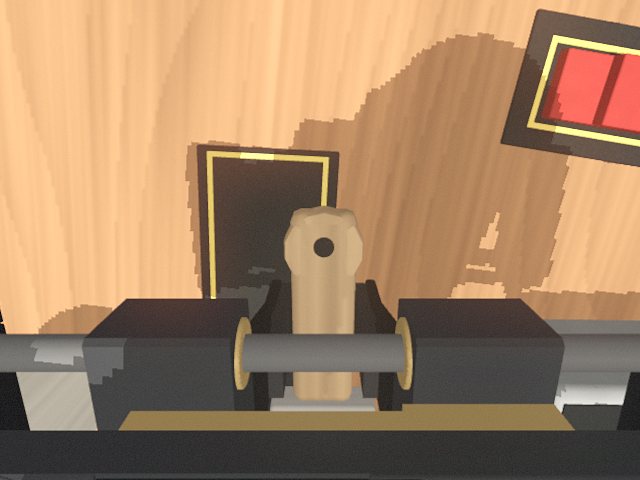

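carry_out:
  steps:
    - [[1, -0.2, 0, 0, 0, -0.02], [2, -0.4, 0, 0, 0, -0.04], [3, -0.5, 0, 0, 0, -0.062], [3, -0.5, 0, 0, 0, -0.062], [3, -0.5, -2, 0, 0, -0.062], [3, -0.5, -3.4, 0, 0, -0.062], [3, -0.5, -3.9, 0, 0, -0.062], [3, -0.5, -3.9, 0, 0, -0.062], [3, -0.5, -3.9, 0, 0, -0.062]]

```text
time_s: 55.5
tcp_pos: [0.6361, -0.3531, 0.0249]
ee_rot: [[-0.998, -0.0, 0.065], [-0.065, 0.0, -0.998], [0.0, -1.0, -0.0]]
wrist_force: [0.3, -0.2, -1.8]
gripper_width: 0.298
```

Run:
```python
from m import *
w=cap("wrist","w24")
gcrop(w,(230,180,190,145),4,"w24c",10)
```

```text
(no output)
```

View pics/w24c.png

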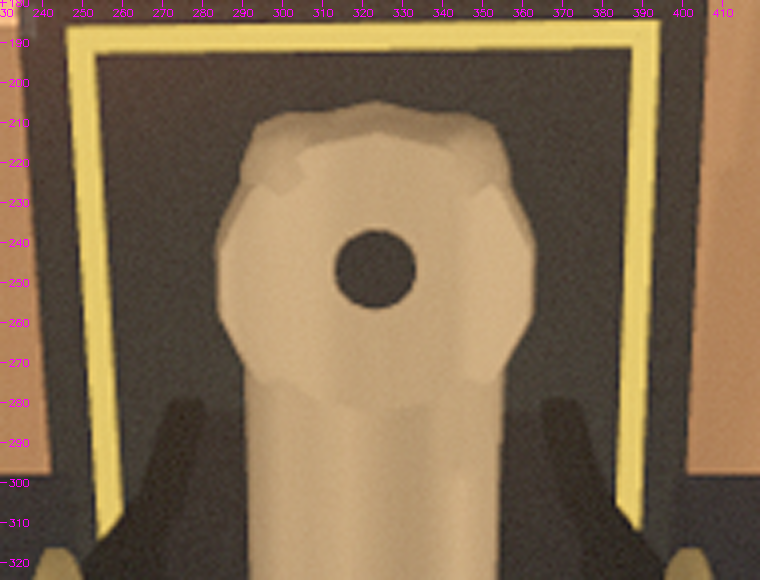

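Run:
```python
from m import *
w=cap("wrist"); P=lambda u,v,z:ray(w,[(u,v)],z)[0,:2].round(4)
print("outl end",P(246,186.5,.003),P(394.5,185,.003),"tip bottom",P(323,205,.004),"tip top",P(323,212.5,.017))
c=cap("top"); gcrop(c,(340,175,80,45),9,"t24c",5)
```

```text
outl end [ 0.6699 -0.4007] [ 0.6107 -0.4051] tip bottom [ 0.6387 -0.3954] tip top [ 0.6387 -0.3953]
```

View pics/t24c.png

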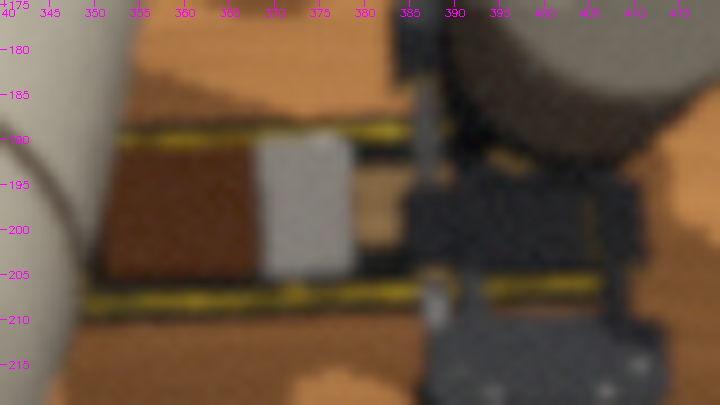

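carry_out:
  steps:
    - [[0, 0, 0.2, 0, 0, 0], [0, 0, 0.3, 0, 0, 0], [0.02, -0.2, 0.3, 0, 0, 0], [0.02, -0.2, 0.3, 0, 0, 0], [0.02, -0.2, 0, 0, 0, 0], [0.02, -0.2, -0.1, 0, 0, 0], [0.02, -0.2, -0.1, 0, 0, 0]]

```text
time_s: 56.52
tcp_pos: [0.6364, -0.355, 0.0244]
ee_rot: [[-0.998, -0.0, 0.065], [-0.065, 0.0, -0.998], [0.0, -1.0, -0.0]]
wrist_force: [-1.6, -0.0, 0.9]
gripper_width: 0.292
```

carry_out:
  steps:
    - [[0, 0, 0, 0, 0, 0], [0, 0, 0, 0, 0, 0], [0, 0, 0, 0, 0, 0], [0, 0, 3, 0, 0, 0], [0, 0, 8, 0, 0, 0], [0, 0, 13, 0, 0, 0], [0, 0, 17, 0, 0, 0], [-6, 2, 17, 0, 0, 0], [-12, 4, 17, 0, 0, 0], [-17, 5, 17, 0, 0, 0], [-17, 5, 17, 0, 0, 0], [-17, 5, 17, 0, 0, 0]]
  fingers: 130

```text
time_s: 58.02
tcp_pos: [0.4672, -0.3054, 0.195]
ee_rot: [[-0.998, 0.002, 0.065], [-0.065, -0.001, -0.998], [-0.002, -1.0, 0.001]]
wrist_force: [0.2, 0.1, 0.2]
gripper_width: 0.489
```

Run:
```python
from m import *
w=cap("wrist","w25")
c=cap("top","t25"); gcrop(c,(335,175,115,80),6.5,"t25c",5)
B=ray(c,[(350.6,189.7)],.018)
```

```text
(no output)
```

View pics/w25.png

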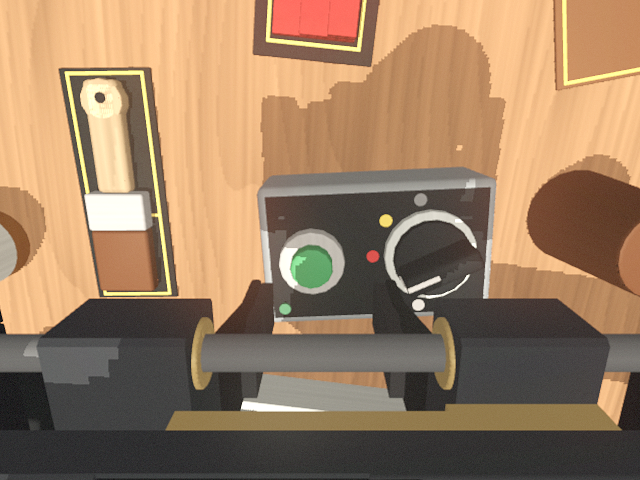

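View pics/t25c.png

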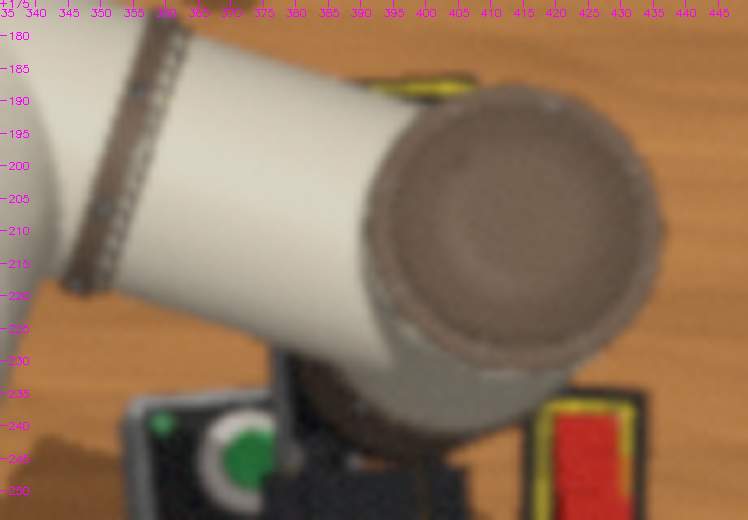

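carry_out:
  steps:
    - [[-3, 0.4, 0, 0, 0, -0.18], [-6, 0.9, 0, 0, 0, -0.36], [-7.3, 0.9, 0, 0, 0, -0.54], [-7.3, 0.9, 0, 0, 0, -0.72], [-7.3, 0.9, 0, 0, 0, -0.829], [-7.3, 0.9, 0, 0, 0, -0.829], [-7.3, 0.9, 0, 0, 0, -0.829]]

```text
time_s: 59.0
tcp_pos: [0.3941, -0.2962, 0.194]
ee_rot: [[-0.723, -0.0, -0.691], [0.691, 0.0, -0.723], [0.0, -1.0, 0.0]]
wrist_force: [0.4, -0.0, 0.7]
gripper_width: 0.49
```

Run:
```python
from m import *
w=cap("wrist","w26")
c=cap("top","t26"); gcrop(c,(335,175,115,80),6.5,"t26c",5)
```

```text
(no output)
```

View pics/w26.png

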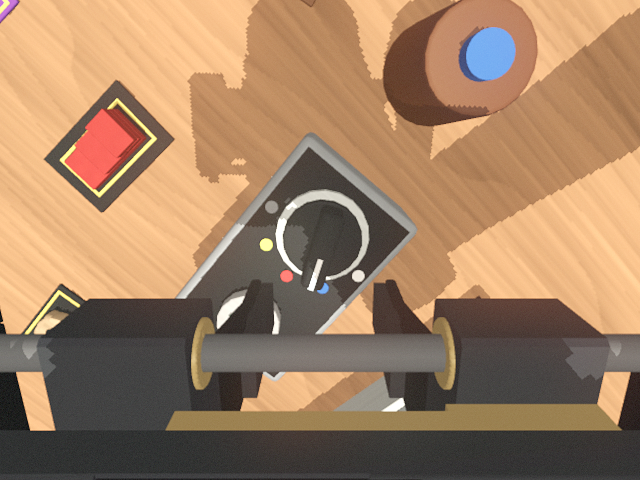

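View pics/t26c.png

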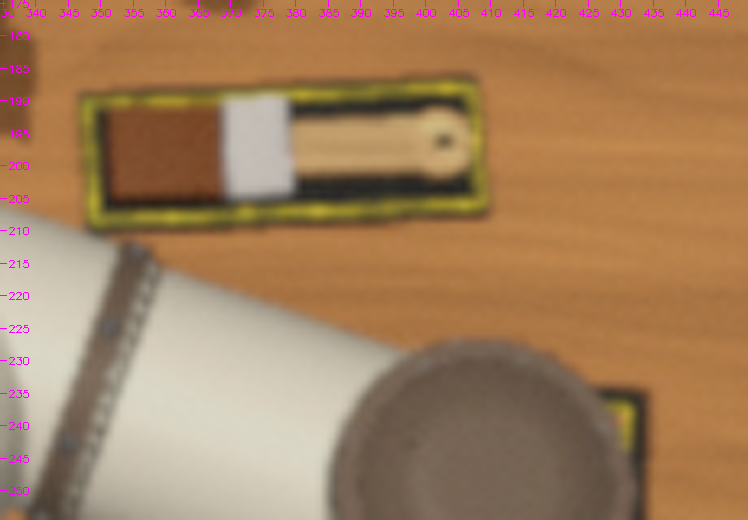

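Run:
```python
from m import *
w=cap("wrist"); gcrop(w,(225,170,170,150),3.9,"w26c",10)
```

```text
(no output)
```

View pics/w26c.png

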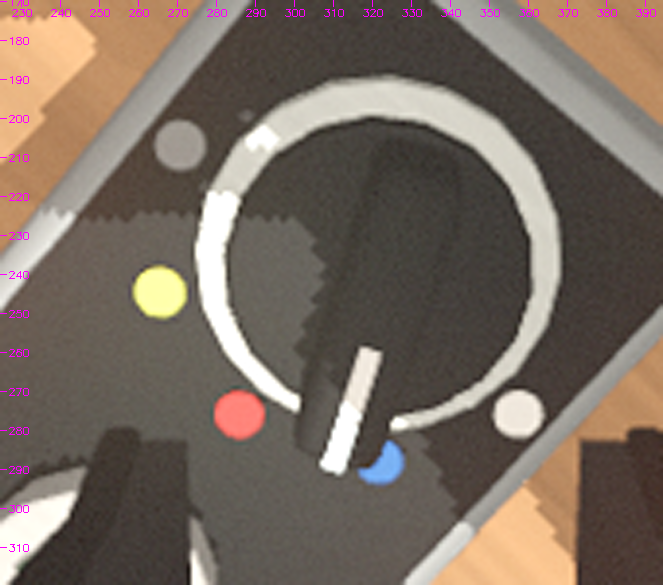

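Run:
```python
from m import *
w=cap("wrist"); P=lambda u,v,z:ray(w,[(u,v)],z)[0,:2].round(4)
tip=P(309.5,290,.111); inn=P(319,260,.111); print(tip,inn,np.degrees(np.arctan2(*(tip-inn)[::-1])))
# skirt ring outer circle: left 274.5, right 367.5, top 189, bottom ~280 at skirt z ~.085
print("skirt c",P(321.3,235,.085), P(321.3,235,.078))
mk={n:P(*p,.0715) for n,p in dict(white=(357.5,275.5),blue=(322,287.5),red=(286,275.5),yellow=(265.5,244.5),grey=(270.5,206.5)).items()}; print(mk)
A=np.array(list(mk.values())); s=np.c_[2*A,np.ones(5)]; r=np.linalg.lstsq(s,(A**2).sum(1),rcond=None)[0]; c=r[:2]; print("center",c,"rad",np.sqrt(r[2]+c@c)); 
for n,p in mk.items(): print(n,np.degrees(np.arctan2(*(p-c)[::-1])))
print("tip from c",np.degrees(np.arctan2(*(tip-c)[::-1])),np.linalg.norm(tip-c))
```

```text
[ 0.4144 -0.2851] [ 0.3973 -0.2948] 29.564138112533158
skirt c [ 0.3913 -0.2994] [ 0.3928 -0.2979]
{'white': array([ 0.3962, -0.2583]), 'blue': array([ 0.4201, -0.2687]), 'red': array([ 0.4318, -0.2923]), 'yellow': array([ 0.4259, -0.3176]), 'grey': array([ 0.4047, -0.3335])}
center [ 0.39362075 -0.29666076] rad 0.03846584907353666
white 86.153412214017
blue 46.55884323763712
red 6.515978445781725
yellow -32.97108588271471
grey -73.26155561737085
tip from c 29.089851657362626 0.02377873922797826
```

carry_out:
  steps:
    - [[0, -0.08, -1, 0, 0, -0.15], [0, -0.08, -3, 0, 0, -0.293], [0, -0.08, -5, 0, 0, -0.293], [0, -0.08, -7.5, 0, 0, -0.293], [0, -0.08, -8.7, 0, 0, -0.293], [0, -0.08, -8.7, 0, 0, -0.293], [0, -0.08, -8.7, 0, 0, -0.293]]

```text
time_s: 60.08
tcp_pos: [0.3942, -0.2972, 0.1081]
ee_rot: [[-0.492, 0.002, -0.871], [0.871, -0.001, -0.492], [-0.001, -1.0, -0.001]]
wrist_force: [0.9, -0.2, 0.5]
gripper_width: 0.494
```

carry_out:
  steps:
    - [[0, 0, 0, 0, 0, 0], [0, 0, 0, 0, 0, 0], [0, 0, 0, 0, 0, 0], [0, 0, 0, 0, 0, 0], [0, 0, 0, 0, 0, 0]]
  fingers: 255

```text
time_s: 60.7
tcp_pos: [0.3937, -0.2971, 0.1074]
ee_rot: [[-0.492, 0.001, -0.871], [0.871, -0.001, -0.492], [-0.001, -1.0, -0.0]]
wrist_force: [0.5, -2.0, 0.0]
gripper_width: 0.16
```

Gripped at 13.9 mm, which matches the 14 mm bar. I'll turn it clockwise to yellow.

carry_out:
  steps:
    - [[0, 0, 0, 0, 0, -0.15], [0, 0, 0, 0, 0, -0.3], [0, 0, 0, 0, 0, -0.45], [0, 0, 0, 0, 0, -0.6], [0, 0, 0, 0, 0, -0.75], [0, 0, 0, 0, 0, -0.9], [0, 0, 0, 0, 0, -1.0], [0, 0, 0, 0, 0, -1.09], [0, 0, 0, 0, 0, -1.09], [0, 0, 0, 0, 0, -1.09]]

```text
time_s: 61.95
tcp_pos: [0.3938, -0.2963, 0.1074]
ee_rot: [[0.544, 0.001, -0.839], [0.839, 0.001, 0.544], [0.001, -1.0, -0.0]]
wrist_force: [1.5, 5.6, 3.8]
gripper_width: 0.157
```

carry_out:
  steps:
    - [[0, 0, 0, 0, 0, 0], [0, 0, 0, 0, 0, 0], [0, 0, 0, 0, 0, 0], [0, 0, 3, 0, 0, 0], [0, 0, 8, 0, 0, 0], [0, 0, 9, 0, 0, 0], [0, 0, 9, 0, 0, 0]]
  fingers: 130

```text
time_s: 62.82
tcp_pos: [0.3934, -0.2968, 0.1975]
ee_rot: [[0.545, 0.001, -0.838], [0.838, -0.0, 0.545], [0.001, -1.0, -0.001]]
wrist_force: [0.6, -0.3, -0.5]
gripper_width: 0.49
```

Run:
```python
from m import *
w=cap("wrist","w27")
```

```text
(no output)
```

View pics/w27.png

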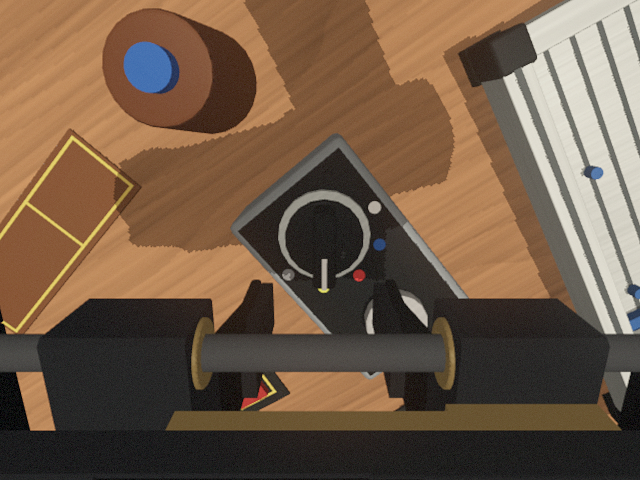

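carry_out:
  steps:
    - [[3, 0.3, 0, 0, 0, 0.1], [6, 0.6, -1, 0, 0, 0.25], [7.95, 0.85, -2, 0, 0, 0.4], [7.95, 0.85, -3, 0, 0, 0.47], [7.95, 0.85, -3, 0, 0, 0.47], [7.95, 0.85, -3, 0, 0, 0.47]]
  fingers: 255

```text
time_s: 63.62
tcp_pos: [0.4725, -0.2884, 0.1666]
ee_rot: [[0.107, -0.002, -0.994], [0.994, 0.0, 0.107], [0.0, -1.0, 0.002]]
wrist_force: [-0.5, 0.5, 0.5]
gripper_width: 0.01
```

Run:
```python
from m import *
w=cap("wrist","w28")
c=cap("top","t28"); s=cap("side","s28"); gcrop(s,(150,190,280,170),2.8,"s28c",20)
```

```text
(no output)
```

View pics/w28.png

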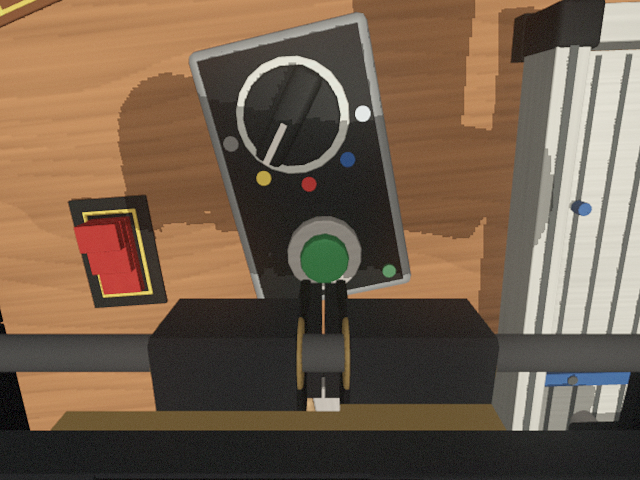

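View pics/t28.png

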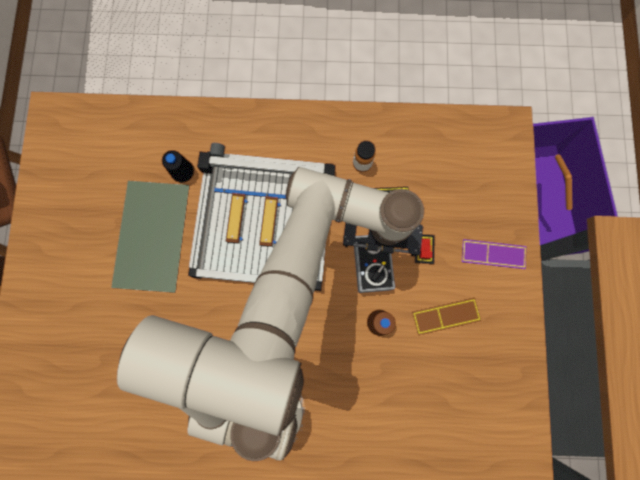

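View pics/s28c.png

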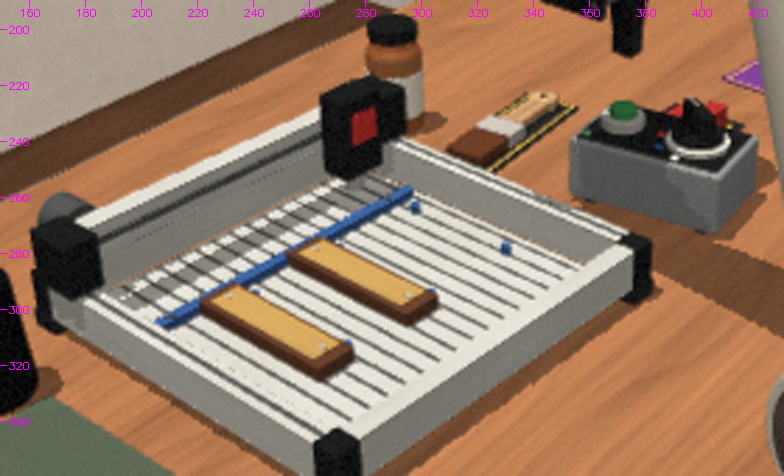

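carry_out:
  steps:
    - [[0, 0, -3, 0, 0, 0], [0, 0, -5, 0, 0, 0], [0, 0, -5.6, 0, 0, 0], [0, 0, -5.9, 0, 0, 0], [0, 0, -6.1, 0, 0, 0], [0, 0, -6.3, 0, 0, 0], [0, 0, -6.3, 0, 0, 0], [0, 0, -6.3, 0, 0, 0]]

```text
time_s: 64.78
tcp_pos: [0.4729, -0.2885, 0.1056]
ee_rot: [[0.106, 0.0, -0.994], [0.994, -0.001, 0.106], [-0.001, -1.0, -0.0]]
wrist_force: [-3.6, 2.0, 7.5]
gripper_width: 0.005
```

carry_out:
  steps:
    - [[0, 0, -0.1, 0, 0, 0], [0, 0, -0.2, 0, 0, 0], [0, 0, -0.2, 0, 0, 0]]

```text
time_s: 65.15
tcp_pos: [0.4729, -0.2885, 0.1054]
ee_rot: [[0.105, 0.001, -0.994], [0.994, -0.001, 0.105], [-0.001, -1.0, -0.001]]
wrist_force: [-6.7, 3.8, 17.1]
gripper_width: 0.001
```

carry_out:
  steps:
    - [[0, 0, 1, 0, 0, 0], [0, 0, 3, 0, 0, 0], [0, 0, 8, 0, 0, 0], [0, 0, 14, 0, 0, 0], [-5, 8, 16, 0, 0, 0], [-5, 8, 16, 0, 0, 0], [-5, 8, 16, 0, 0, 0]]

```text
time_s: 66.03
tcp_pos: [0.4231, -0.2072, 0.2638]
ee_rot: [[0.104, 0.005, -0.995], [0.995, -0.0, 0.104], [0.0, -1.0, -0.005]]
wrist_force: [0.0, 0.3, -0.5]
gripper_width: 0.001
```

Run:
```python
from m import *
c=cap("top","t29"); gcrop(c,(335,170,120,90),6,"t29c",10); s=cap("side","s29"); gcrop(s,(150,190,280,170),2.8,"s29c",20)
```

```text
(no output)
```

View pics/t29.png

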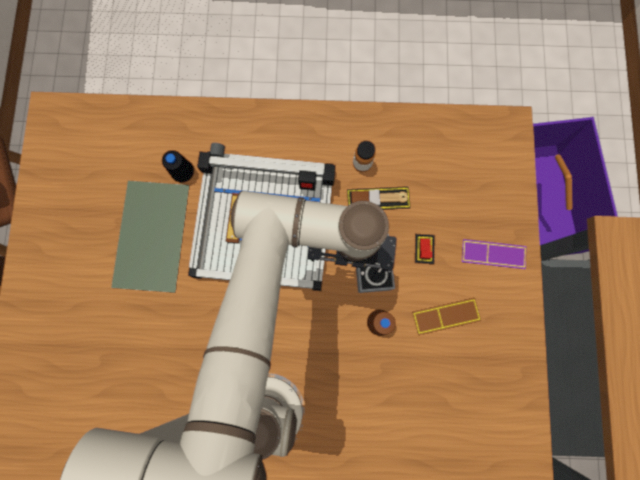

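View pics/t29c.png

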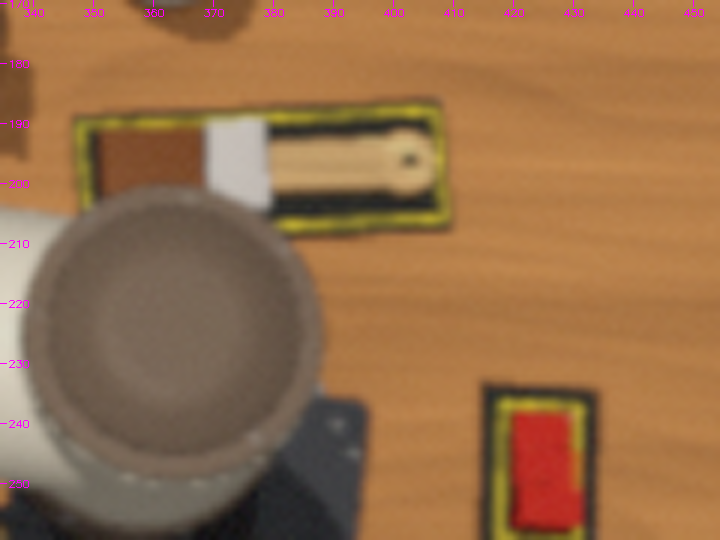

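View pics/s29c.png

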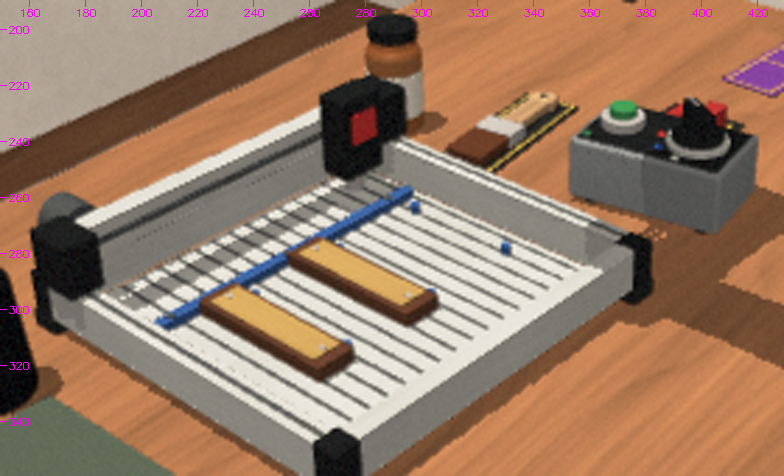

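Run:
```python
from station import ticket
print(ticket.finish_job())
```

```text
the job is handed in; nothing more can be done
None
```

The engraver is loaded, set to brass and started, and the job was handed in at about 66 s of the 210 s allowed. The hand-in gives no verdict.

**What I did**
- **Brush and gauge:** I put the brush and the red gauge in their outlines on the black mats. The gauge went down about 4 mm off at first, so I moved it. The brush was knocked off its place during the run, so I put it back.
- **Plaques:** Only two were present. I laid them brass up at stations 1 and 2 and pushed each against the fence (about 8 N) and its two pins (11 to 15 N). The felt is empty.
- **Dial and start:** The dial started between blue and red. I turned it to yellow, pressed start fully down once (bottomed at 17 N) and let it go.

**Last checks**
- **Plaques:** In the last side picture both were still against the fence and pins.
- **Brush and gauge:** They were inside their outlines in the last top picture, though the arm hid part of the brush mat and the crop cut off the end of the gauge mat.
- **Dial and button:** The pointer was on yellow just before the press. Afterwards the button looked back up, but the arm hid the dial's face from above.
- **Bystanders:** The thread cones and dye jar had not moved in any picture.

**What disagreed:** The top and wrist cameras differed by up to about 4 mm on engraver and mat positions. I settled the plaque seating by touch, and left the brush as placed; from the picture I estimate it is within a couple of millimetres of centre.

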